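# Tip the ceramic balls out of the bail pail

## Task

Pull the green pail out of its spring clips by its bail and hang it by the bail in the two notches of the pouring stand, with the knob on the side away from the posts and all three balls still inside. Then let go of the bail, take the pail by the wooden knob at its bottom rim and tip it up until all the balls have rolled out into the tray. Leave the empty pail hanging upright and still by its bail in the notches, and leave the other figures alone.

Things in the scene. Friction and masses are not known exactly. Their poses are not given: they have to be found in the camera images.
- pail: Green tin pail, loose, 0.25 to 0.4 kg, three balls in it. Origin: centre of its underside, z up through the mouth. 80 mm tall, outer radius 36 mm at the bottom, 44 mm at the rim, wall 3 mm, inner floor 12 mm up. Conical foot rim, radius 41.5 narrowing to 37.5 mm, 11 mm tall. Bail hinge ears at (0, +-51, 74) mm, hinge axis along y. Wooden knob at the bottom on the -x side.
- knob: Round wooden ball knob, 20 mm diameter, on an 8 mm brass stem along the pail's x at its bottom rim; origin at the ball's centre, (-70, 0, 14) mm in the pail's frame. It can pivot between fingers that pinch it along the pail's y.
- bail_grip (a point): Middle of the bail's top bar, on its axis. The bail is a steel wire U, 8 mm thick: top bar along the pail's y, 102 mm long, 80 mm from the hinge ears; in the middle a wooden sleeve 28 mm long, 12 mm diameter.
- bail (a joint): Angle of the bail in the pail: 0 = straight up over the mouth, positive = leaning to the pail's +x, negative = leaning to the knob side. Range -2.3 to 1.3; light friction (0.012 N m) keeps it where it is left.
- stand: Fixed pouring stand, wooden base 270 x 190 x 12 mm (x -70 to 200 mm) held by a bronze toggle clamp at its +x end. Origin on the shelf straight below the bail seat; x points to the two posts at x = 145 mm. From them two bronze arms, 10 mm wide, 14 mm high, top at 210 mm, run at y = +-34 mm over the tray to x = -20 mm, each with an upward-open V notch at x = 0.
- seat (a point): Where the middle of the bail's bar is when it lies in both notches: (0, 0, 214) mm in the stand's frame. Notches are 44 mm wide at the top, 12 mm flat at the bottom, 18 mm deep. The hanging pail has its underside at 60 mm; its knob must be on the stand's -x side. Bring it in from -x, the arms passing between bar and mouth.
- tray (a point): Centre of the felt floor of the open tray on the stand, under and in front of the hanging pail, at (35, 0, 18) mm in the stand's frame; inside 178 x 148 mm along the stand's x and y, walls up to 46 mm above the shelf.
- dock: Fixed dark wooden plate 130 x 150 x 10 mm; the pail stands on it at its origin at the start. Two sprung brass clips at y = +-42 mm (24 mm long; steel blocks behind at y = +-66 mm, up to 30 mm above the shelf) snap over the pail's foot rim; pulled straight up, the pail comes free with a snap at roughly 4 to 10 N over its weight.
- ball0_center (a point): Centre of the white glazed ceramic ball, 24 mm diameter, about 20 g, lying in the pail at the start.
- ball1_center (a point): Centre of the blue glazed ceramic ball, 24 mm diameter, about 20 g, lying in the pail at the start.
- ball2_center (a point): Centre of the pink glazed ceramic ball, 24 mm diameter, about 20 g, lying in the pail at the start.
- carousel: Bystander: ceramic carousel, white base, blue canopy, 104 mm across, 130 mm tall; origin: centre of its underside. Leave it alone.
- rabbit: Bystander: pink resin rabbit, about 46 mm across, 80 mm tall; origin: centre of its underside. Leave it alone.
- globe: Bystander: clear glass globe shell on its neck, 80 mm across, 88 mm tall; origin: centre of its underside. Leave it alone.
- mailbox: Bystander: red tin mailbox figure on a dark foot, 50 x 36 mm, 76 mm tall; origin: centre of its underside. Leave it alone.
Not all that is in view belongs to the job. Leave any orange, pink or red look-alike of the pail alone.

How it is judged:
By the outcome, as a careful person would: the job done as asked, in the order asked, and still so for the second after the job is handed in, with the robot touching nothing.
It also fails if it takes over 72 s, if anything falls off the work surface, if the arm or the gripper's body presses on something with over 40 N, if the wrist force passes 120 N, or if a joint passes its speed limit or range.

## Robot

A 6-joint arm with a two-finger parallel gripper is mounted at the origin on the work surface. World frame = base frame: x ahead of the robot, y to its left, z up, the work surface at z = 0. Lengths are in mm, angles in rad, forces in N, time in s.
With the tool pointing down it reaches from about 350 to 775 mm from the base axis. Payload 7.3 kg.
Tool frame: the origin (TCP) lies at the centre of the arm's flange, where the gripper is bolted on; the fingertips stand 178 mm ahead of it and the grasp point (between the pads) lies 159 mm ahead of it; z points along the fingers, y is the direction in which the jaws open and shut (so a half turn about z gives the same grasp; the last joint's range is limited). The gripper opens to 92 mm and grips with 3 to 60 N. Pads are 19 mm wide; open, the fingers measure 130 mm over their backs; the gripper's body (75 mm by 190 mm) begins 47 mm behind the grasp point.
Start: joints at [1.047, 0.342, 1.524, -0, 1.275, -0.146], TCP at [193.639, 487.987, 404.741] pointing down, gripper open.
Joint ranges: [-2.53, 2.53], [-0.77, 2.02], [0.04, 2.7], [-1, 4.14], [0.28, 2.66], [-3.11, 3.11]. Speed limits (rad/s): [2.57, 2.57, 3.14, 3.14, 3.14, 3.14].

## Interface

Orientations are given as [roll, pitch, yaw] about the fixed x, y, z axes, in that order (R = Rz(yaw) Ry(pitch) Rx(roll)).
In Python, from plant import get_obs, capture, close_job gives the robot as it stands. The module is installed in compiled form; this text tells all that it offers.
- The arm moves only by the shell command python3 -m pendant 'ROWS'. ROWS is JSON, a list of rows, each a list of 3 entries, a list of its own where there are three numbers: the shift along the tool's x, y, z in m, then the turn, a rotation vector about the tool's x, y, z in rad, then the finger opening in m, from 0 to 0.0918. In form: [[[tx, ty, tz], [wx, wy, wz], fingers], ...]. A call has 1 to 10 rows; each row is the pose to reach, as a shift and turn from the pose commanded when the call began, along the tool's axes at that moment; what a row does not reach only later rows make up. A row lasts 1/12 s, in which the tool goes at most 41.7 mm and 7.16 degrees, less where a joint would pass 70% of its speed; a pose out of reach is approached as far as the arm can. A call with a gripper value outside its range is refused whole. The fingers move at their own pace and stop on an object; the grip force is fixed at half the most. Time passes only in rows, so rows that repeat a pose let the fingers close. It gives the time, the measured TCP pose, the force and the opening at its end, in the units of the state.
- get_obs(): the state, without advancing time (a new reading comes with each control period).
- capture(name): name is "scene" or "top"; returns a dict with "color" (420x560x3 uint8, red, green, blue), "mtx" (3x3 intrinsics, pixels), "dist" ([k1, k2, p1, p2, k3] as OpenCV has them; the pictures are not rectified), "rvec" (rotation vector, rad) and "tvec" (3), from world to camera coordinates, as OpenCV has them. Camera axes: x right, y down, z forward; pixel columns grow to the right and rows downward; lengths in mm; the calibration is good to about 2 mm. A picture is of the moment at which its call begins. There is no depth.
- close_job(): hands the job in, once; it reports no verdict.
The state is a dict: "time": time; "joint_positions": joint angles; "dq": joint speeds; "tau": joint torques, N m; "tool_pos": TCP position; "tcp_rot": TCP orientation; "contact_force": force on the tool from outside, world axes, zero at the start; "moment": the same for the moment, N m; "grip_width": finger opening in mm.
Only numpy, scipy, OpenCV 4.12 (cv2) and the standard library are available. Lean on these libraries where they do the work, as an engineer would, in place of code of your own. Each camera call takes 0.05 s, during which the arm holds its last target. There are 200 camera calls.

## Working session

There is one attempt and no reset: what is moved stays moved. The work goes in short steps, Python scripts to look and compute and a shell command to move; the robot and the scene stay as the last step left them, time stands still between calls to the robot, and variables do not carry over. Pictures are saved under pics/ and viewed, about 8 in all and at most 12, crops included, and the job is handed in when it is done.

```bash
mkdir -p pics; python3 - <<'E'
from plant import get_obs,capture
import cv2,pickle,numpy as np
print(get_obs())
for n in("scene","top"):
    c=capture(n); pickle.dump(c,open(n+"0.pkl","wb"))
    cv2.imwrite(f"pics/{n}0.png",cv2.resize(c["color"][:,:,::-1],(784,588),interpolation=cv2.INTER_CUBIC))
    R=cv2.Rodrigues(np.array(c["rvec"]))[0]; print(n,-R.T@np.array(c["tvec"]).ravel(),R[2],c["mtx"],c["dist"])
E
```

```text
{'time': 0.0, 'joint_positions': array([ 1.04702801e+00,  3.42752803e-01,  1.52503252e+00,  9.78634240e-06,
        1.27536765e+00, -1.45995117e-01]), 'dq': array([-0.00044212, -0.00020486, -0.00102234, -0.00038378, -0.00087705,
        0.0018003 ]), 'tau': array([ 1.45356520e-03, -4.31243455e+01, -2.44226807e+01,  7.18191988e-02,
        5.57570206e-02, -1.26895316e-04]), 'tool_pos': array([193.5570613 , 487.87720992, 404.02371301]), 'tcp_rot': array([-3.14005029e+00, -2.36249320e-04,  2.76381642e+00]), 'contact_force': array([-0.50277075,  0.5818579 , -0.05138617]), 'moment': array([ 0.03390328,  0.03806533, -0.02738858]), 'grip_width': 91.8006080146876}
scene [1162.39322301  452.08158385 1017.16253143] [-0.50342816 -0.39992649 -0.7659105 ] [[445.62946872   0.         273.42663057]
 [  0.         445.62946872 206.97942486]
 [  0.           0.           1.        ]] [-0.06868947  0.          0.          0.          0.        ]
top [ 548.60912378  -18.98437587 1069.29285415] [ 0.05144637  0.01162544 -0.99860809] [[385.69726314   0.         273.56318318]
 [  0.         385.69726314 208.27567602]
 [  0.           0.           1.        ]] [-0.0957649  0.         0.         0.         0.       ]
```

View pics/scene0.png

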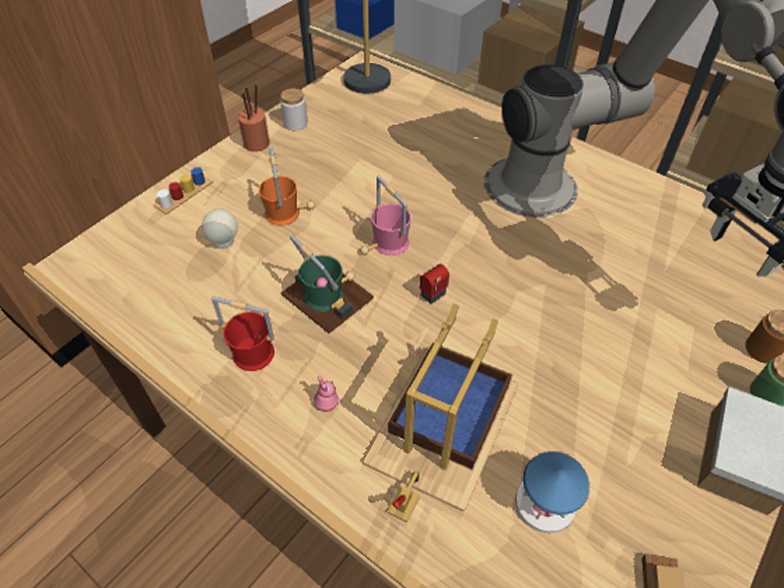

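View pics/top0.png

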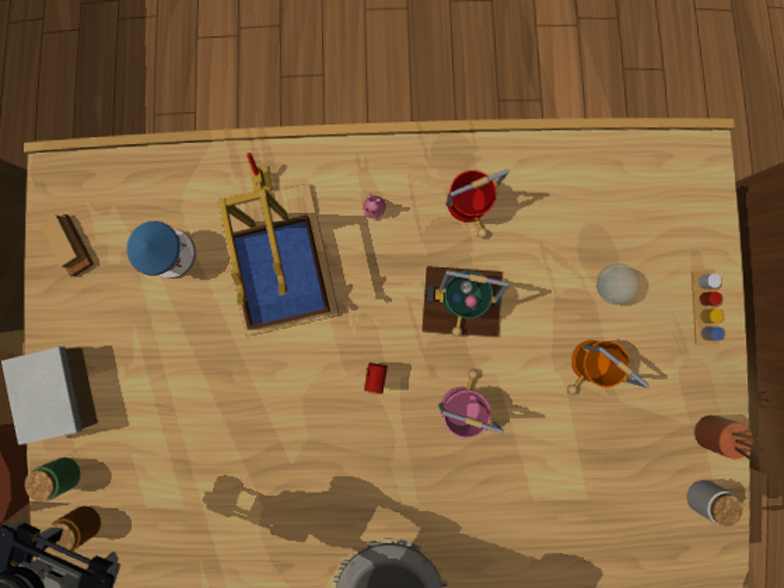

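The scene view shows the green pail on its dock at (320,285), with the stand at (450,400) to its right. In the top view the pail is at (467,295) with its knob at (457,330), and the stand's tray is at (285,275). Next is a close crop composite.

```bash
python3 - <<'E'
import cv2,pickle,numpy as np
t=pickle.load(open("top0.pkl","rb"))["color"][:,:,::-1];s=pickle.load(open("scene0.pkl","rb"))["color"][:,:,::-1]
def cr(im,x,y,w,h,W,H):
    return cv2.resize(im[y:y+h,x:x+w],(W,H),interpolation=cv2.INTER_CUBIC)
# top pail crop x5 ; stand crops
a=cr(t,297,185,76,60,380,300); b=cr(t,150,105,95,135,211,300)
c=cr(s,197,165,76,60,380,300); d=cr(s,250,210,130,165,236,300)
a2=cr(t,150,105,100,75,400,300); d2=cr(s,260,210,133,100,400,300)
out=np.vstack([np.hstack([a,a2]),np.hstack([c,d2])]);print(out.shape)
cv2.imwrite("pics/crop0.png",out)
E
```

```text
(600, 780, 3)
```

View pics/crop0.png

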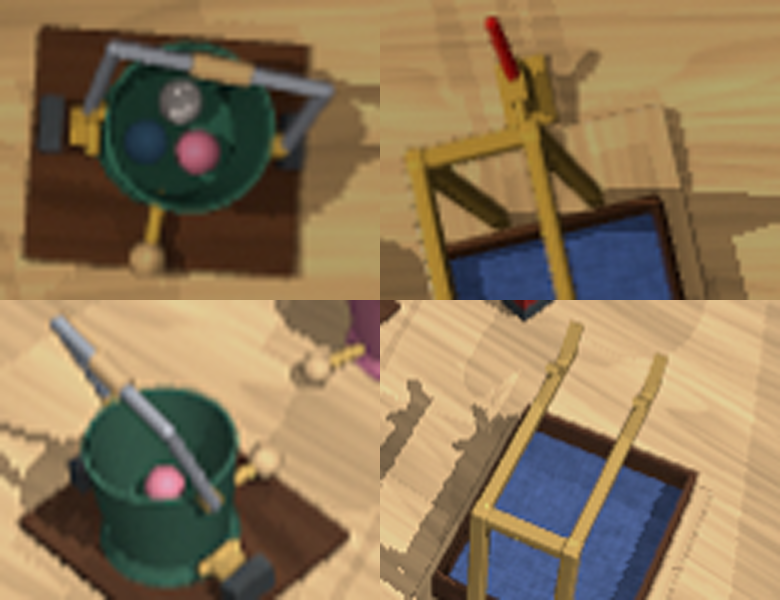

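```bash
cat > h.py <<'E'
import cv2,pickle,numpy as np
from scipy.optimize import least_squares
def proj(c,P): return cv2.projectPoints(np.array(P,float).reshape(-1,1,3),np.array(c["rvec"],float),np.array(c["tvec"],float),np.array(c["mtx"]),np.array(c["dist"],float))[0].reshape(-1,2)
def rz(a): c,s=np.cos(a),np.sin(a); return np.array([[c,-s,0],[s,c,0],[0,0,1]])
def tri(cs,uvs,x0=(550,0,100)):
    return least_squares(lambda p:np.concatenate([proj(c,[p])[0]-u for c,u in zip(cs,uvs)]),x0)
E
python3 - <<'E'
from h import *
t=pickle.load(open("top0.pkl","rb"));s=pickle.load(open("scene0.pkl","rb"))
# pail: x,y,yaw,bail
def bail(b,y): return [80*np.sin(b),y,74+80*np.cos(b)]
def mk(p):
    W=lambda L:(np.array(L)@rz(p[2]).T)+[p[0],p[1],10]
    b=p[3]
    T=W([[-70,0,14],bail(b,0),bail(b,51),bail(b,-51)]);
    S=W([[-70,0,14],bail(b,0),bail(b,-51)]);
    return T,S
mt=np.array([[326.6,236.6],[341.6,198.6],[320,194.4],[362.6,203.4]])
ms=np.array([[250,197.4],[220.6,182],[209,169]])
f=lambda p:np.concatenate([(proj(t,mk(p)[0])-mt).ravel(),(proj(s,mk(p)[1])-ms).ravel()])
for b0 in(-.5,.5):
    r=least_squares(f,[560,-100,0,b0]);print("pail",r.x.round(3),r.fun.round(1),r.cost)
p=r.x
print("knob tri",tri([t,s],[mt[0],ms[0]]).x,"grip tri",tri([t,s],[mt[1],ms[1]]).x)
mtS=np.array([[239,303],[281,293]])/1.4
mtS=np.vstack([mtS,[[158,143],[187.5,136.3]]])
L=np.array([[-20,34,210],[-20,-34,210],[145,34,210],[145,-34,210]])
Ls=np.array([[-20,34,210],[-20,-34,210],[0,34,196],[0,-34,196],[145,34,210],[145,-34,210]])
msS=np.array([[330,224.25],[308.5,216.25],[325,235],[304.25,226.25],[308,272],[285,263.75]])
g=lambda p:np.concatenate([(proj(t,L@rz(p[2]).T+[p[0],p[1],0])-mtS).ravel(),(proj(s,Ls@rz(p[2]).T+[p[0],p[1],0])-msS).ravel()])
r=least_squares(g,[560,200,0],loss="soft_l1");print("stand",r.x,r.fun.reshape(-1,2).round(1))
for n,P in(("tipL",[mtS[0],msS[0]]),("tipR",[mtS[1],msS[1]])): print(n,tri([t,s],P).x)
E
```

```text
pail [ 5.89352e+02 -1.62222e+02 -2.34000e-01  3.13000e-01] [-0.7  0.1 -0.8  0.1 -0.3 -0.  -0.8 -0.3 -0.1 -0.6 -1.6 -2.4 -0.5 -0. ] 5.545552484318359
pail [ 5.89352e+02 -1.62222e+02 -2.34000e-01  3.13000e-01] [-0.7  0.1 -0.8  0.1 -0.3 -0.  -0.8 -0.3 -0.1 -0.6 -1.6 -2.4 -0.5 -0. ] 5.545552484320526
knob tri [ 520.82406327 -147.83689182   19.49141232] grip tri [ 612.42974975 -169.25743773  149.90563758]
stand [6.12499736e+02 1.51183392e+02 2.91779771e-01] [[19.7 -1.5]
 [18.4 -4. ]
 [10.9  3.2]
 [ 9.5  0.3]
 [ 7.   0.3]
 [ 0.4 -0.1]
 [ 9.  -0.3]
 [ 1.6 -0. ]
 [ 6.7 11.3]
 [-1.   9.3]]
tipL [595.09272714 194.23018086 239.65868625]
tipR [605.18906783 135.66223562 230.89190954]
```

```bash
python3 - <<'E'
from h import *
t=pickle.load(open("top0.pkl","rb"));s=pickle.load(open("scene0.pkl","rb"))
mtS=np.array([[239,303],[281,293]])/1.4
mtS=np.vstack([mtS,[[158,143],[187.5,136.3]]])
L=np.array([[-20,34,210],[-20,-34,210],[145,34,210],[145,-34,210]])
Ls=np.array([[-20,34,210],[-20,-34,210],[0,34,194],[0,-34,194],[145,34,210],[145,-34,210]])
msS=np.array([[660,357],[574,325],[640,400],[557,368],[572,548],[480,515]])
msS=(msS-[380,300])/3+[260,210]
g=lambda p:np.concatenate([(proj(t,L@rz(p[2]).T+[p[0],p[1],0])-mtS).ravel(),(proj(s,Ls@rz(p[2]).T+[p[0],p[1],0])-msS).ravel()])
r=least_squares(g,[560,200,0],loss="soft_l1");print("stand",r.x,r.fun.reshape(-1,2).round(1))
for n,P in(("tipL",[mtS[0],msS[0]]),("tipR",[mtS[1],msS[1]])): print(n,tri([t,s],P).x)
E
```

```text
stand [6.10271306e+02 1.89719724e+02 1.91457551e-01] [[ 1.6 -1.3]
 [ 0.9 -0.8]
 [ 0.1  1.7]
 [-0.7  1.6]
 [-1.   4.6]
 [-0.2  4.5]
 [ 1.5  0.8]
 [ 1.5  0.6]
 [-0.5 -1.3]
 [ 0.2 -3.3]]
tipL [581.20865173 218.76673919 223.68302418]
tipR [595.14921344 151.17689911 223.6296912 ]
```

```bash
cat >> h.py <<'E'
from scipy.spatial.transform import Rotation as Ro
from plant import get_obs,capture
def down(yaw,tilt=0): # tool z tilted from down; jaw dir from yaw; tilt about world horizontal tool y
    return Ro.from_euler("xyz",[np.pi,0,yaw])
def delta(grasp,R,o=None):
    "tool-frame shift (m) and rotvec to bring grasp point to `grasp` (mm) with orientation R"
    o=o or get_obs(); R0=Ro.from_euler("xyz",o["tcp_rot"]); tcp=np.array(grasp)-R.apply([0,0,159])
    print("shift",(R0.inv().apply(tcp-o["tool_pos"])/1000).round(4),"rot",(R0.inv()*R).as_rotvec().round(4))
def state():
    o=get_obs(); R=Ro.from_euler("xyz",o["tcp_rot"])
    print("t",round(o["time"],2),"grasp",(o["tool_pos"]+R.apply([0,0,159])).round(1),"rpy",o["tcp_rot"].round(3),"q",o["joint_positions"].round(2),"F",o["contact_force"].round(1),"w",round(o["grip_width"],1))
E
python3 - <<'E'
from h import *
t=pickle.load(open("top0.pkl","rb"));s=pickle.load(open("scene0.pkl","rb"))
mtS=np.array([[239,303],[281,293]])/1.4
mtS=np.vstack([mtS,[[158,143],[187.5,136.3]]])
L=np.array([[-22,34,228],[-22,-34,228],[145,34,210],[145,-34,210]])
Ls=L
msS=np.array([[660,357],[574,325],[572,548],[480,515]])
msS=(msS-[380,300])/3+[260,210]
g=lambda p:np.concatenate([(proj(t,L@rz(p[2]).T+[p[0],p[1],0])-mtS).ravel(),(proj(s,Ls@rz(p[2]).T+[p[0],p[1],0])-msS).ravel()])
r=least_squares(g,[560,200,0],loss="soft_l1");print("stand",r.x,r.fun.reshape(-1,2).round(1))
print("corner-y tri",tri([t,s],[[362.6,203.4],[209,169]]).x)
P=rz(-.234)@[80*np.sin(.313),0,0]+[589.4,-162.2,10+74+80*np.cos(.313)];print("bailgrip",P)
state(); delta([P[0],P[1],250],down(1.337))
E
```

```text
stand [6.12837641e+02 1.89619031e+02 1.99130230e-01] [[-0.3 -1.7]
 [-0.5 -1.6]
 [-0.4  0.8]
 [-1.2  0.5]
 [-0.3 -0.3]
 [ 0.1 -0.3]
 [-0.7 -0.3]
 [-0.1 -2.2]]
corner-y tri [ 600.18583049 -218.97656995  158.40518929]
bailgrip [ 613.36180638 -167.9116951   160.11312879]
t 0.1 grasp [193.5 487.7 245.1] rpy [-3.14  -0.     2.764] q [ 1.05  0.34  1.52 -0.    1.28 -0.15] F [-0.3  0.2 -0.4] w 91.7
shift [-0.6321 -0.4547 -0.0044] rot [-1.3000e-03  8.0000e-04  1.4267e+00]
```

```bash
R='[[-0.632,-0.455,-0.01],[0,0,1.4267],0.0918]'; python3 -m pendant '[[[-0.632,-0.455,-0.01],[0,0,1.4267],0.0918],[[-0.632,-0.455,-0.01],[0,0,1.4267],0.0918],[[-0.632,-0.455,-0.01],[0,0,1.4267],0.0918],[[-0.632,-0.455,-0.01],[0,0,1.4267],0.0918],[[-0.632,-0.455,-0.01],[0,0,1.4267],0.0918],[[-0.632,-0.455,-0.01],[0,0,1.4267],0.0918],[[-0.632,-0.455,-0.01],[0,0,1.4267],0.0918],[[-0.632,-0.455,-0.01],[0,0,1.4267],0.0918],[[-0.632,-0.455,-0.01],[0,0,1.4267],0.0918],[[-0.632,-0.455,-0.01],[0,0,1.4267],0.0918]]'
python3 -c "
from h import *
state(); delta([613.4,-167.9,240],down(1.337))"
```

```text
time: 0.93
tool_pos: [418.6, 135.0, 410.0]
tcp_rot: [-3.141, -0.0, 1.508]
contact_force: [0.2, 0.8, -0.3]
grip_width: 92.0
t 0.93 grasp [418.6 135.  251. ] rpy [-3.141 -0.     1.508] q [0.14 0.18 1.73 0.   1.23 0.2 ] F [ 0.2  0.8 -0.3] w 92.0
shift [-0.29    0.2135  0.0109] rot [-0.0002 -0.0002  0.1705]
```

```bash
python3 -m pendant '[[[-0.29,0.2135,0.01],[0,0,0.1705],0.0918],[[-0.29,0.2135,0.01],[0,0,0.1705],0.0918],[[-0.29,0.2135,0.01],[0,0,0.1705],0.0918],[[-0.29,0.2135,0.01],[0,0,0.1705],0.0918],[[-0.29,0.2135,0.01],[0,0,0.1705],0.0918],[[-0.29,0.2135,0.01],[0,0,0.1705],0.0918],[[-0.29,0.2135,0.01],[0,0,0.1705],0.0918],[[-0.29,0.2135,0.01],[0,0,0.1705],0.0918],[[-0.29,0.2135,0.01],[0,0,0.1705],0.0918],[[-0.29,0.2135,0.01],[0,0,0.1705],0.0918]]'
python3 - <<'E'
from h import *
state(); delta([613.4,-167.9,158],down(1.337))
c=capture("scene");pickle.dump(c,open("scene1.pkl","wb"));t=capture("top");pickle.dump(t,open("top1.pkl","wb"))
a=cv2.resize(c["color"][130:250,170:310,::-1],(466,400));b=cv2.resize(t["color"][150:270,290:390,::-1],(333,400))
cv2.imwrite("pics/a1.png",np.hstack([a,b]))
E
```

```text
time: 1.77
tool_pos: [616.3, -169.5, 398.0]
tcp_rot: [-3.141, 0.001, 1.339]
contact_force: [-0.8, 0.1, -0.3]
grip_width: 91.9
t 1.77 grasp [ 616.1 -169.7  239. ] rpy [-3.141e+00  1.000e-03  1.339e+00] q [-0.39  0.56  1.19 -0.    1.39 -0.16] F [-0.8  0.1 -0.3] w 91.9
shift [ 0.001  -0.0031  0.081 ] rot [-0.0006  0.0011  0.0019]
```

View pics/a1.png

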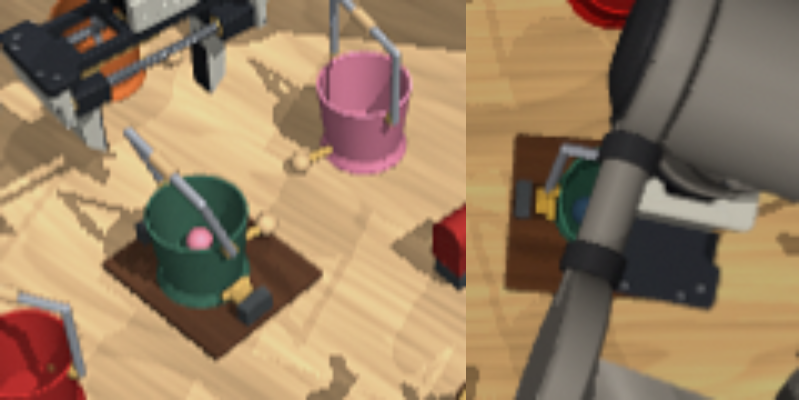

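The right crop shows the wrist over the pail. In the left crop the jaws, at about (90,130) and (210,70), straddle the bail along the pail's x. I'm descending.

```bash
python3 -m pendant '[[[0.001,-0.003,0.02],[0,0,0],0.0918],[[0.001,-0.003,0.04],[0,0,0],0.0918],[[0.001,-0.003,0.06],[0,0,0],0.0918],[[0.001,-0.003,0.075],[0,0,0],0.0918],[[0.001,-0.003,0.081],[0,0,0],0.0918],[[0.001,-0.003,0.081],[0,0,0],0.05],[[0.001,-0.003,0.081],[0,0,0],0.03],[[0.001,-0.003,0.081],[0,0,0],0.02],[[0.001,-0.003,0.081],[0,0,0],0.0],[[0.001,-0.003,0.081],[0,0,0],0.0]]'
python3 -c "
from h import *
state()
c=capture('scene');cv2.imwrite('pics/a2.png',cv2.resize(c['color'][130:250,170:310,::-1],(700,600)))"
```

```text
time: 2.7
tool_pos: [612.2, -163.0, 320.2]
tcp_rot: [3.14, 0.0, 1.343]
contact_force: [0.5, 0.5, 0.5]
grip_width: 62.7
t 2.7 grasp [ 612.5 -163.1  161.2] rpy [3.14  0.    1.343] q [-0.38  0.61  1.32  0.    1.21 -0.15] F [0.5 0.5 0.5] w 62.7
```

View pics/a2.png

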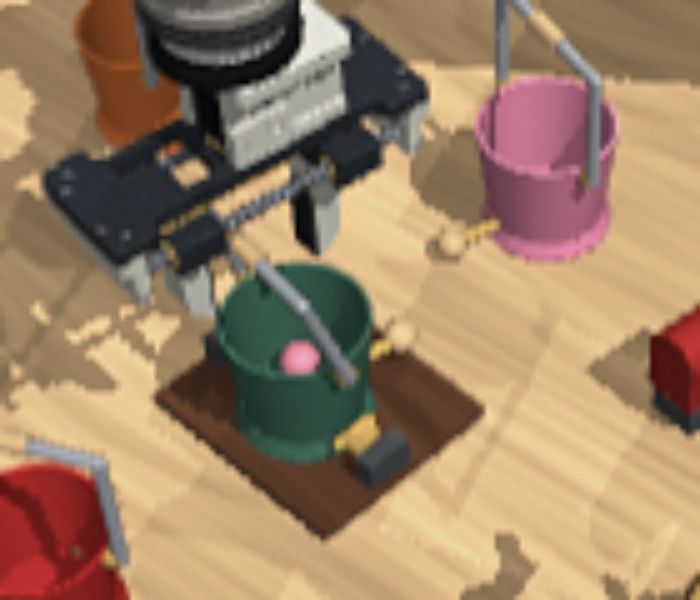

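```bash
python3 -c "
from h import *
delta([613.4,-167.9,159],down(1.337))"
```

```text
shift [-0.0045  0.0023  0.0019] rot [0.0015 0.0001 0.0063]
```

```bash
python3 -m pendant '[[[-0.0045,0.002,0.002],[0,0,0.006],0.06],[[-0.0045,0.002,0.002],[0,0,0.006],0.06],[[-0.0045,0.002,0.002],[0,0,0.006],0.0],[[-0.0045,0.002,0.002],[0,0,0.006],0.0],[[-0.0045,0.002,0.002],[0,0,0.006],0.0],[[-0.0045,0.002,0.002],[0,0,0.006],0.0],[[-0.0045,0.002,0.002],[0,0,0.006],0.0],[[-0.0045,0.002,0.002],[0,0,0.006],0.0],[[-0.0045,0.002,0.002],[0,0,0.006],0.0],[[-0.0045,0.002,0.002],[0,0,0.006],0.0]]'
python3 -m pendant '[[[0,0,0],[0,0,0],0.0],[[0,0,0],[0,0,0],0.0],[[0,0,0],[0,0,0],0.0],[[0,0,0],[0,0,0],0.0]]'
python3 -c "
from h import *
state()
c=capture('scene');cv2.imwrite('pics/a3.png',cv2.resize(c['color'][130:250,170:310,::-1],(700,600)))"
```

```text
time: 3.58
tool_pos: [613.0, -167.8, 317.1]
tcp_rot: [3.141, -0.0, 1.337]
contact_force: [0.4, 0.1, 0.7]
grip_width: 11.3
time: 3.92
tool_pos: [613.0, -167.9, 317.1]
tcp_rot: [3.141, -0.0, 1.337]
contact_force: [1.2, 0.4, 0.4]
grip_width: 10.9
t 3.92 grasp [ 613.  -167.8  158.1] rpy [ 3.141 -0.     1.337] q [-0.39  0.62  1.32  0.    1.21 -0.15] F [1.2 0.4 0.4] w 10.9
```

View pics/a3.png

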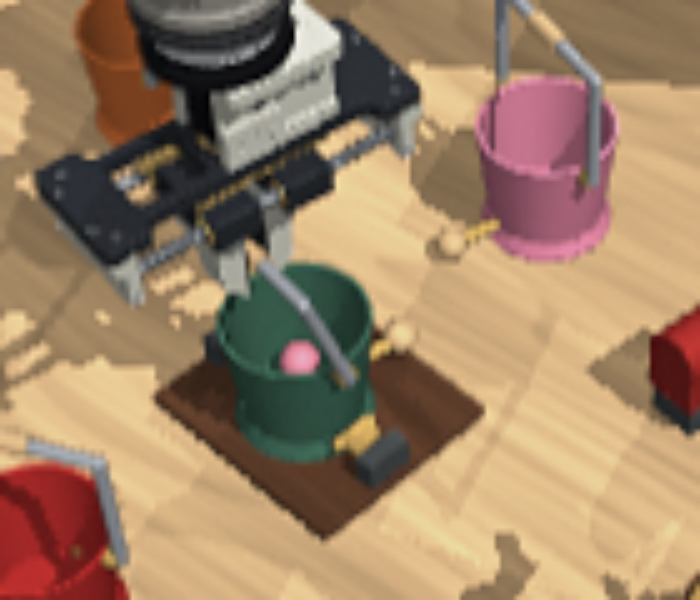

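The bail sleeve is gripped, width 11 mm. Now I swing the bail upright, then pull slowly.

```bash
python3 -m pendant '[[[0,-0.004,-0.0012],[0,0,0],0.0],[[0,-0.008,-0.0022],[0,0,0],0.0],[[0,-0.012,-0.003],[0,0,0],0.0],[[0,-0.016,-0.0034],[0,0,0],0.0],[[0,-0.02,-0.0037],[0,0,0],0.0],[[0,-0.0245,-0.0039],[0,0,0],0.0],[[0,-0.0245,-0.0039],[0,0,0],0.0],[[0,-0.0245,-0.0039],[0,0,0],0.0]]'
python3 -c "
from h import *
state()"
python3 -m pendant '[[[0,0,-0.001],[0,0,0],0.0],[[0,0,-0.002],[0,0,0],0.0],[[0,0,-0.003],[0,0,0],0.0],[[0,0,-0.004],[0,0,0],0.0],[[0,0,-0.005],[0,0,0],0.0],[[0,0,-0.006],[0,0,0],0.0],[[0,0,-0.007],[0,0,0],0.0],[[0,0,-0.008],[0,0,0],0.0],[[0,0,-0.009],[0,0,0],0.0],[[0,0,-0.01],[0,0,0],0.0]]'
python3 -c "
from h import *
state()"
```

```text
time: 4.63
tool_pos: [589.4, -162.4, 323.0]
tcp_rot: [3.136, 0.001, 1.337]
contact_force: [4.2, -0.7, 6.3]
grip_width: 10.8
t 4.63 grasp [ 590.2 -162.6  164. ] rpy [3.136e+00 1.000e-03 1.337e+00] q [-0.39  0.57  1.39  0.    1.18 -0.16] F [ 4.2 -0.7  6.3] w 10.8
time: 5.47
tool_pos: [589.0, -162.1, 330.5]
tcp_rot: [-3.14, -0.0, 1.337]
contact_force: [0.4, -0.0, -8.7]
grip_width: 11.1
t 5.47 grasp [ 588.8 -162.   171.5] rpy [-3.14  -0.     1.337] q [-0.39  0.56  1.38  0.    1.2  -0.16] F [ 0.4 -0.  -8.7] w 11.1
```

```bash
python3 -m pendant '[[[0,0,-0.002],[0,0,0],0.0],[[0,0,-0.004],[0,0,0],0.0],[[0,0,-0.007],[0,0,0],0.0],[[0,0,-0.011],[0,0,0],0.0],[[0,0,-0.015],[0,0,0],0.0],[[0,0,-0.02],[0,0,0],0.0],[[0,0,-0.025],[0,0,0],0.0],[[0,0,-0.03],[0,0,0],0.0],[[0,0,-0.035],[0,0,0],0.0],[[0,0,-0.04],[0,0,0],0.0]]'
python3 -c "
from h import *
state()"
python3 -m pendant '[[[0,0,-0.005],[0,0,0],0.0],[[0,0,-0.01],[0,0,0],0.0],[[0,0,-0.016],[0,0,0],0.0],[[0,0,-0.022],[0,0,0],0.0],[[0,0,-0.028],[0,0,0],0.0],[[0,0,-0.034],[0,0,0],0.0],[[0,0,-0.038],[0,0,0],0.0],[[0,0,-0.04],[0,0,0],0.0],[[0,0,-0.04],[0,0,0],0.0],[[0,0,-0.04],[0,0,0],0.0]]'
python3 -c "
from h import *
state()
c=capture('scene');cv2.imwrite('pics/a4.png',cv2.resize(c['color'][110:230,170:310,::-1],(700,600)))"
```

```text
time: 6.3
tool_pos: [589.2, -162.2, 371.6]
tcp_rot: [3.141, -0.0, 1.337]
contact_force: [-0.5, -0.4, -4.3]
grip_width: 11.3
t 6.3 grasp [ 589.2 -162.2  212.6] rpy [ 3.141 -0.     1.337] q [-0.39  0.53  1.32  0.    1.29 -0.16] F [-0.5 -0.4 -4.3] w 11.3
time: 7.13
tool_pos: [589.1, -162.2, 410.9]
tcp_rot: [-3.141, -0.0, 1.337]
contact_force: [0.5, 0.8, -4.7]
grip_width: 10.8
t 7.13 grasp [ 589.1 -162.2  251.9] rpy [-3.141 -0.     1.337] q [-0.39  0.5   1.26  0.    1.38 -0.16] F [ 0.5  0.8 -4.7] w 10.8
```

View pics/a4.png

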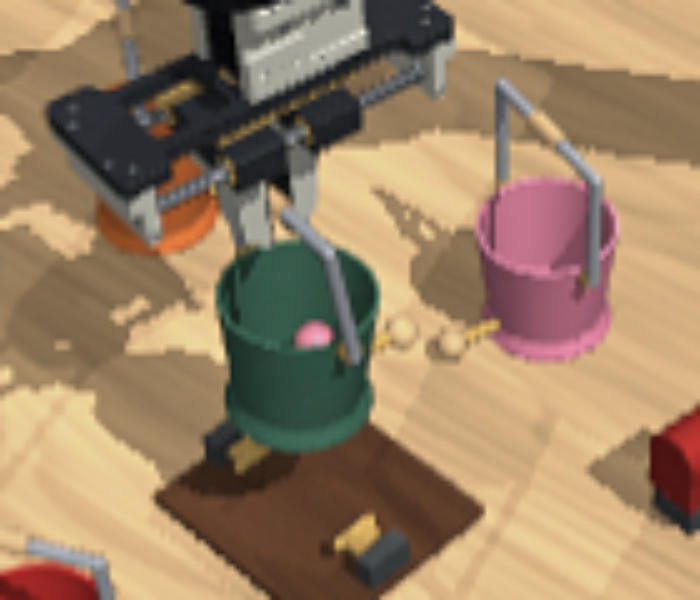

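The pail hangs freely and upright above the dock, pail at (300,340) in the crop, with the balls inside. Next I'm planning the transit.

```bash
python3 -c "
from h import *
delta([505,168,256],down(1.771))"
```

```text
shift [ 0.3018 -0.1582 -0.0042] rot [-6.000e-04 -4.000e-04 -4.337e-01]
```

```bash
python3 -m pendant '[[[0.003,-0.0015,0],[0,0,-0.004],0.0],[[0.008,-0.004,0],[0,0,-0.011],0.0],[[0.016,-0.0085,-0.001],[0,0,-0.023],0.0],[[0.027,-0.014,-0.001],[0,0,-0.038],0.0],[[0.04,-0.021,-0.002],[0,0,-0.057],0.0],[[0.056,-0.029,-0.002],[0,0,-0.08],0.0],[[0.072,-0.0375,-0.003],[0,0,-0.103],0.0],[[0.088,-0.046,-0.004],[0,0,-0.126],0.0],[[0.104,-0.0545,-0.004],[0,0,-0.149],0.0],[[0.12,-0.063,-0.004],[0,0,-0.172],0.0]]'
python3 -c "
from h import *
state(); delta([505,168,256],down(1.771))"
```

```text
time: 8.02
tool_pos: [554.7, -28.7, 415.4]
tcp_rot: [3.141, -0.0, 1.512]
contact_force: [0.7, -0.5, -4.6]
grip_width: 10.7
t 8.02 grasp [554.8 -28.6 256.4] rpy [ 3.141 -0.     1.512] q [-0.19  0.39  1.42  0.    1.33 -0.13] F [ 0.7 -0.5 -4.6] w 10.7
shift [ 0.1934 -0.0611  0.0004] rot [ 0.0004 -0.0003 -0.2586]
```

```bash
python3 -m pendant '[[[0.017,-0.0054,0],[0,0,-0.023],0.0],[[0.034,-0.0108,0],[0,0,-0.046],0.0],[[0.051,-0.0162,0],[0,0,-0.069],0.0],[[0.068,-0.0216,0],[0,0,-0.092],0.0],[[0.085,-0.027,0],[0,0,-0.115],0.0],[[0.102,-0.0324,0],[0,0,-0.138],0.0],[[0.119,-0.0378,0],[0,0,-0.161],0.0],[[0.136,-0.0432,0],[0,0,-0.184],0.0],[[0.152,-0.0484,0],[0,0,-0.206],0.0],[[0.166,-0.053,0],[0,0,-0.225],0.0]]'
python3 -m pendant '[[[0.011,-0.003,0],[0,0,-0.014],0.0],[[0.019,-0.006,0],[0,0,-0.024],0.0],[[0.024,-0.0075,0],[0,0,-0.031],0.0],[[0.026,-0.008,0],[0,0,-0.034],0.0],[[0.0265,-0.008,0],[0,0,-0.0345],0.0],[[0.0265,-0.008,0],[0,0,-0.0345],0.0],[[0.0265,-0.008,0],[0,0,-0.0345],0.0],[[0.0265,-0.008,0],[0,0,-0.0345],0.0],[[0.0265,-0.008,0],[0,0,-0.0345],0.0],[[0.0265,-0.008,0],[0,0,-0.0345],0.0]]'
python3 -c "
from h import *
state(); delta([613,190,246],down(1.771))
c=capture('scene');t=capture('top')
pickle.dump((c,t),open('b5.pkl','wb'))
a=cv2.resize(c['color'][130:310,230:410,::-1],(500,500));b=cv2.resize(t['color'][90:270,130:240,::-1],(300,491))
o=np.zeros((500,800,3),np.uint8);o[:,:500]=a;o[:491,500:]=b
cv2.imwrite('pics/a5.png',o)"
```

```text
time: 8.85
tool_pos: [511.5, 140.3, 415.3]
tcp_rot: [3.141, -0.001, 1.738]
contact_force: [0.6, -0.4, -4.7]
grip_width: 10.8
time: 9.68
tool_pos: [500.9, 162.6, 414.9]
tcp_rot: [3.142, -0.0, 1.768]
contact_force: [0.6, -0.2, -5.1]
grip_width: 11.0
t 9.68 grasp [500.9 162.6 255.9] rpy [ 3.142 -0.     1.768] q [ 0.17  0.34  1.5   0.    1.3  -0.03] F [ 0.6 -0.2 -5.1] w 11.0
shift [0.0049 0.1153 0.0099] rot [ 0.     -0.     -0.0027]
```

View pics/a5.png

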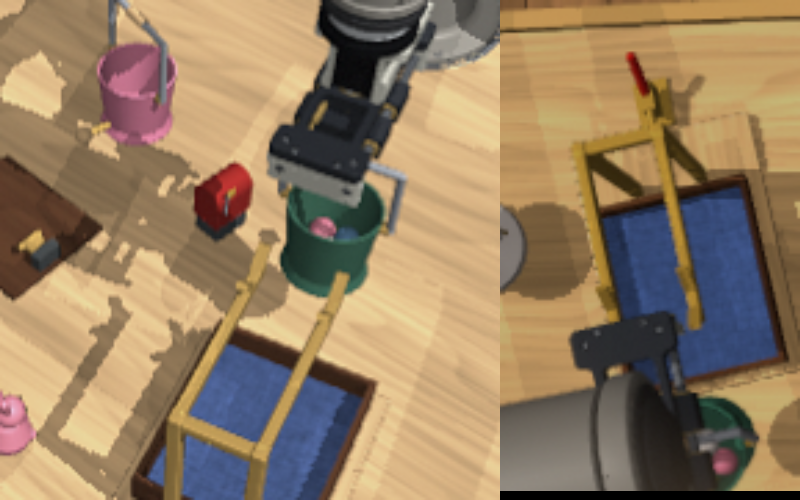

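```bash
python3 - <<'E'
from h import *
c,t=pickle.load(open('b5.pkl','rb'))
S=lambda u,v:np.array([230+u/2.778,130+v/2.778]);T=lambda u,v:np.array([130+(u-500)/2.727,90+v/2.727])
g=np.array([500.9,162.6,257.]);yaw=.197
def at(y,z): return g+rz(yaw)@[0,y,0]+[0,0,z]
print("bar -y top pred",proj(t,[at(-51,0)]),"meas",T(752,437)," bar +y scene pred",proj(c,[at(51,0)]),"meas",S(403,175))
for z in(-3,0,3): print(proj(c,[at(51,z)])-S(403,175),proj(t,[at(-51,z)])-T(752,437))
for nm,p in(("stand",(613,190,.199)),):
  L=np.array([[-22,34,228],[-22,-34,228],[145,34,210],[145,-34,210]])@rz(p[2]).T+[p[0],p[1],0]
  print("top",proj(t,L).round(1).tolist()); print("scene",proj(c,L).round(1).tolist())
print("meas top tip-y",T(695,325),"posts",T(580,150),T(655,130)); print("meas scene tips",S(343,278),S(267,237),"posts",S(262,450),S(175,415))
print("tip -y tri",tri([c,t],[S(267,237),T(695,325)]).x)
E
```

```text
bar -y top pred [[216.77590871 247.66852505]] meas [222.40924092 250.24935827]  bar +y scene pred [[373.92430896 193.98840575]] meas [375.06839453 192.9949604 ]
[[-1.36233188  1.86351761]] [[-5.40681077 -2.65264258]]
[[-1.14408557  0.99344535]] [[-5.63333222 -2.58083322]]
[[-0.92491734  0.11947725]] [[-5.86152021 -2.50849716]]
top [[170.3, 214.6], [200.0, 207.6], [157.5, 143.8], [186.2, 136.8]]
scene [[353.1, 228.8], [324.8, 218.2], [323.4, 292.5], [293.3, 279.6]]
meas top tip-y [201.50715072 209.17858453] posts [159.33626696 145.00550055] [186.83901724 137.67143381]
meas scene tips [353.47012239 230.07199424] [326.11231102 215.31317495] posts [324.312455   291.98704104] [292.9949604  279.38804896]
tip -y tri [593.38993346 149.86923202 231.55441399]
```

```bash
python3 -m pendant '[[[0.001,0.003,0],[0,0,-0.002],0.0],[[0.002,0.009,0],[0,0,-0.002],0.0],[[0.0043,0.018,0.001],[0,0,-0.002],0.0],[[0.0043,0.029,0.002],[0,0,-0.002],0.0],[[0.0043,0.041,0.003],[0,0,-0.002],0.0],[[0.0043,0.053,0.004],[0,0,-0.002],0.0],[[0.0043,0.065,0.004],[0,0,-0.002],0.0],[[0.0043,0.077,0.004],[0,0,-0.002],0.0],[[0.0043,0.089,0.004],[0,0,-0.002],0.0],[[0.0043,0.099,0.004],[0,0,-0.002],0.0]]'
python3 -m pendant '[[[0,0.007,0],[0,0,0],0.0],[[0,0.011,0],[0,0,0],0.0],[[0,0.013,0],[0,0,0],0.0],[[0,0.014,0],[0,0,0],0.0],[[0,0.014,0],[0,0,0],0.0],[[0,0.014,0],[0,0,0],0.0],[[0,0.014,0],[0,0,0],0.0],[[0,0.014,0],[0,0,0],0.0]]'
python3 -c "
from h import *
state(); delta([611,189,218],down(1.771))
c=capture('scene');t=capture('top')
a=cv2.resize(c['color'][150:310,260:420,::-1],(500,500));b=cv2.resize(t['color'][90:270,130:240,::-1],(300,491))
o=np.zeros((500,800,3),np.uint8);o[:,:500]=a;o[:491,500:]=b
cv2.imwrite('pics/a6.png',o)"
```

```text
time: 10.62
tool_pos: [598.4, 187.1, 410.4]
tcp_rot: [3.141, -0.0, 1.771]
contact_force: [-0.4, 0.1, -4.3]
grip_width: 11.2
time: 11.28
tool_pos: [610.4, 189.3, 411.2]
tcp_rot: [3.141, -0.0, 1.771]
contact_force: [0.2, -1.5, -4.2]
grip_width: 10.9
t 11.28 grasp [610.4 189.4 252.2] rpy [ 3.141 -0.     1.771] q [ 0.18  0.55  1.17  0.    1.42 -0.02] F [ 0.2 -1.5 -4.2] w 10.9
shift [-0.0005  0.0005  0.0342] rot [ 0.0002 -0.0001 -0.0002]
```

View pics/a6.png

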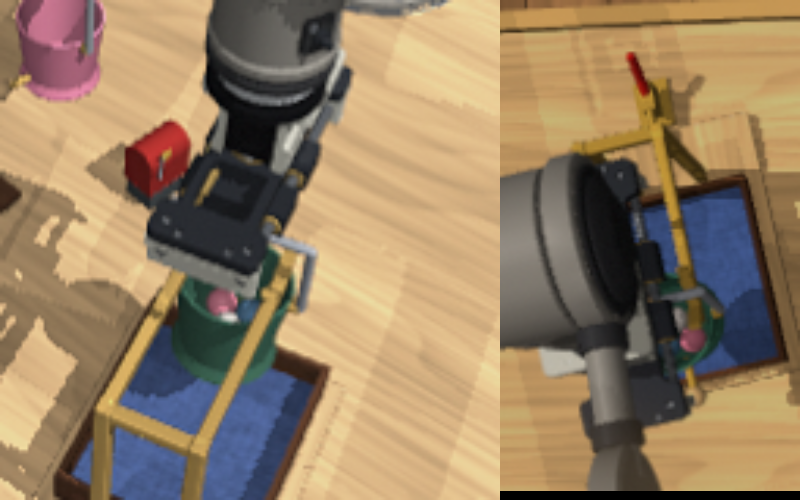

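The bail bar crosses above the arms at the notches: top crop (680,295), scene crop (290,260). All three balls are inside. I'm lowering it.

```bash
python3 -m pendant '[[[0,0,0.003],[0,0,0],0.0],[[0,0,0.008],[0,0,0],0.0],[[0,0,0.014],[0,0,0],0.0],[[0,0,0.02],[0,0,0],0.0],[[0,0,0.025],[0,0,0],0.0],[[0,0,0.029],[0,0,0],0.0],[[0,0,0.032],[0,0,0],0.0],[[0,0,0.034],[0,0,0],0.0],[[0,0,0.035],[0,0,0],0.0],[[0,0,0.035],[0,0,0],0.0]]'
python3 -m pendant '[[[0,0,0.001],[0,0,0],0.0],[[0,0,0.002],[0,0,0],0.0],[[0,0,0.002],[0,0,0],0.0]]'
python3 -m pendant '[[[0,0,0.001],[0,0,0],0.0],[[0,0,0.002],[0,0,0],0.0],[[0,0,0.002],[0,0,0],0.0]]'
python3 -c "
from h import *
state()"
```

```text
time: 12.22
tool_pos: [610.7, 189.4, 375.9]
tcp_rot: [-3.142, -0.0, 1.771]
contact_force: [0.5, 0.7, -4.0]
grip_width: 10.6
time: 12.47
tool_pos: [610.6, 189.4, 373.9]
tcp_rot: [3.142, -0.0, 1.771]
contact_force: [-0.5, -0.8, -5.5]
grip_width: 10.8
time: 12.72
tool_pos: [610.6, 189.4, 371.8]
tcp_rot: [-3.141, -0.0, 1.771]
contact_force: [0.3, 0.2, -4.3]
grip_width: 11.0
t 12.72 grasp [610.6 189.4 212.8] rpy [-3.141 -0.     1.771] q [ 0.18  0.58  1.23  0.    1.33 -0.02] F [ 0.3  0.2 -4.3] w 11.0
```

```bash
python3 -m pendant '[[[0,0,0.001],[0,0,0],0.0],[[0,0,0.0015],[0,0,0],0.0],[[0,0,0.0015],[0,0,0],0.0]]'
python3 -m pendant '[[[0,0,0.001],[0,0,0],0.0],[[0,0,0.0015],[0,0,0],0.0],[[0,0,0.0015],[0,0,0],0.0]]'
python3 -m pendant '[[[0,0,0.001],[0,0,0],0.0],[[0,0,0.0015],[0,0,0],0.0],[[0,0,0.0015],[0,0,0],0.0]]'
```

```text
time: 12.97
tool_pos: [610.7, 189.4, 370.3]
tcp_rot: [-3.141, -0.0, 1.771]
contact_force: [-0.2, 0.2, -4.3]
grip_width: 10.9
time: 13.22
tool_pos: [610.6, 189.4, 369.9]
tcp_rot: [3.14, 0.0, 1.771]
contact_force: [-2.4, -0.9, 1.8]
grip_width: 10.8
time: 13.47
tool_pos: [610.4, 189.4, 369.8]
tcp_rot: [3.139, 0.0, 1.771]
contact_force: [-5.3, -0.5, 9.7]
grip_width: 10.9
```

```bash
python3 -m pendant '[[[0,0,-0.0015],[0,0,0],0.0],[[0,0,-0.0015],[0,0,0],0.02],[[0,0,-0.0015],[0,0,0],0.03],[[0,0,-0.0015],[0,0,0],0.05],[[0,0,-0.0015],[0,0,0],0.05],[[0,0,-0.0015],[0,0,0],0.05],[[0,0,-0.0015],[0,0,0],0.05],[[0,0,-0.0015],[0,0,0],0.05],[[0,0,-0.0015],[0,0,0],0.05]]'
python3 -m pendant '[[[0,0,-0.01],[0,0,0],0.05],[[0,0,-0.03],[0,0,0],0.05],[[0,0,-0.06],[0,0,0],0.05],[[0,0,-0.1],[0,0,0],0.05],[[0,-0.04,-0.12],[0,0,0],0.05],[[0,-0.08,-0.12],[0,0,0],0.05],[[0,-0.12,-0.12],[0,0,0],0.05],[[0,-0.16,-0.12],[0,0,0],0.05],[[0,-0.2,-0.12],[0,0,0],0.05],[[0,-0.24,-0.12],[0,0,0],0.05]]'
python3 -c "
from h import *
state()
c=capture('scene');t=capture('top');pickle.dump((c,t),open('b7.pkl','wb'))
a=cv2.resize(c['color'][170:310,270:410,::-1],(420,420),interpolation=cv2.INTER_CUBIC);b=cv2.resize(t['color'][130:270,150:270,::-1],(360,420),interpolation=cv2.INTER_CUBIC)
cv2.imwrite('pics/a7.png',np.hstack([a,b]))"
```

```text
time: 14.22
tool_pos: [610.7, 189.4, 368.9]
tcp_rot: [3.142, -0.0, 1.771]
contact_force: [0.7, 0.7, -0.4]
grip_width: 49.7
time: 15.05
tool_pos: [373.2, 141.3, 489.6]
tcp_rot: [3.14, -0.0, 1.771]
contact_force: [0.5, 0.1, 1.3]
grip_width: 50.1
t 15.05 grasp [373.5 141.3 330.6] rpy [ 3.14  -0.     1.771] q [ 0.17  0.04  1.67  0.    1.43 -0.03] F [0.5 0.1 1.3] w 50.1
```

View pics/a7.png

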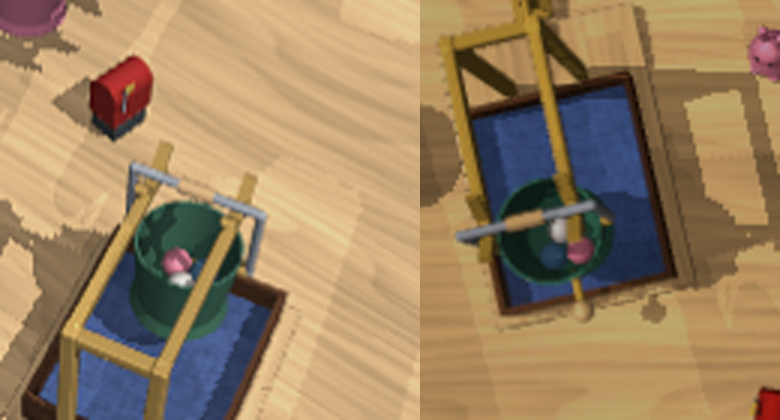

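The pail hangs in both notches, bar running from (460,238) to (600,208) in the top crop. The knob is on the −x side at (583,310), and all three balls are inside.

```bash
python3 - <<'E'
from h import *
c,t=pickle.load(open('b7.pkl','rb'))
def ray(c,u,z):
    n=cv2.undistortPoints(np.array([[u]],float),np.array(c["mtx"]),np.array(c["dist"],float))[0,0]
    R=cv2.Rodrigues(np.array(c["rvec"],float))[0];o=-R.T@np.array(c["tvec"],float).ravel();d=R.T@[*n,1]
    return o+d*(z-o[2])/d[2]
T=lambda u,v:[150+(u-420)/3,130+v/3]
k=ray(t,T(583,310),74);a=ray(t,T(460,238),214);b=ray(t,T(600,208),214)
print("knob",k,"bar ends",a,b,"len",np.linalg.norm(a-b),"yaw",np.arctan2(-(a-b)[0],(a-b)[1]))
s=[611,189,0]
print("pred knob",rz(.199)@[-70,0,74]+s)
E
```

```text
knob [540.24413779 173.78241818  74.        ] bar ends [597.65877342 238.59611684 214.        ] [616.89077742 132.34487255 214.        ] len 107.97776110172025 yaw 0.1790662046831294
pred knob [542.381467   175.16175845  74.        ]
```

```bash
python3 - <<'E'
from h import *
o=get_obs()
D=[(.34275,1.52503,193.56,487.88,404.02),(*o["joint_positions"][1:3],*o["tool_pos"]),(.56,1.19,616.3,-169.5,398),(.61,1.32,612.2,-163,320.2),(.58,1.23,610.6,189.4,371.8),(.34,1.5,500.9,162.6,414.9)]
D=np.array(D); r=np.sqrt(D[:,2]**2+D[:,3]**2-76.5**2)
A=np.zeros((12,3));A[:6,0]=np.sin(D[:,0]);A[:6,1]=np.sin(D[:,0]+D[:,1]);A[6:,0]=np.cos(D[:,0]);A[6:,1]=np.cos(D[:,0]+D[:,1]);A[6:,2]=1
x,res,*_=np.linalg.lstsq(A,np.r_[r,D[:,4]],rcond=None);print(x,(A@x-np.r_[r,D[:,4]]).round(1))
a,b,hc=x
def ik(r,z,s,c):
    h=hc+c; X=r-c*np.sin(s);Z=z-h-c*np.cos(s)
    q3=np.arccos((X*X+Z*Z-a*a-b*b)/(2*a*b)); q2=np.arctan2(X,Z)-np.arctan2(b*np.sin(q3),a+b*np.cos(q3)); return np.round([q2,q3,s-q2-q3],2)
for al in(.5,.8,1.0):
  for c in(90,120):
    for nm,sx,kz in(("start",-70,74),("end",-40,220),("retract",-130,134)):
      g=rz(.19)@[sx,0,0]+[611,189,0]; u=rz(.18)@[1,0,0]; rr=g@u-159*np.sin(al); print(al,c,nm,ik(rr,kz+159*np.cos(al),np.pi-al,c))
E
```

```text
[497.32348265 371.22738102  43.85901125] [ 2.8 -2.1 -5.1  3.5 -1.5  2.7 -0.4 -0.6  1.   0.8  0.1 -0.9]
0.5 90 start [0.45 2.02 0.17]
0.5 90 end [0.3  1.75 0.59]
0.5 90 retract [0.25 2.11 0.28]
0.5 120 start [0.43 2.07 0.14]
0.5 120 end [0.28 1.79 0.57]
0.5 120 retract [0.23 2.15 0.26]
0.8 90 start [ 0.46  2.22 -0.34]
0.8 90 end [0.24 1.97 0.13]
0.8 90 retract [ 0.24  2.31 -0.21]
0.8 120 start [ 0.46  2.28 -0.4 ]
0.8 120 end [0.22 2.04 0.09]
0.8 120 retract [ 0.23  2.37 -0.26]
1.0 90 start [ 0.52  2.33 -0.71]
1.0 90 end [ 0.25  2.1  -0.21]
1.0 90 retract [ 0.3   2.43 -0.59]
1.0 120 start [ 0.55  2.4  -0.8 ]
1.0 120 end [ 0.23  2.18 -0.27]
1.0 120 retract [ 0.31  2.51 -0.68]
```

```bash
cat >> h.py <<'E'
SX,SY,SYAW=611.,189.,.19
def st(x,z,y=0): return rz(SYAW)@np.array([x,y,z],float)+[SX,SY,0]
def tilt(a):
    M=np.array([[-np.cos(a),0,np.sin(a)],[0,1,0],[-np.sin(a),0,-np.cos(a)]])
    return Ro.from_matrix(rz(SYAW)@M)
def instand():
    o=get_obs();R=Ro.from_euler("xyz",o["tcp_rot"]);g=o["tool_pos"]+R.apply([0,0,159])
    print("stand xyz",(rz(-SYAW)@(g-[SX,SY,0])).round(1),"tilt",np.arccos(-R.as_matrix()[2,2]).round(3))
E
python3 - <<'E'
from h import *
a,b,hc=497.3,371.2,43.9
def ik(r,z,s,c=100):
    h=hc+c; X=r-c*np.sin(s);Z=z-h-c*np.cos(s)
    q3=np.arccos((X*X+Z*Z-a*a-b*b)/(2*a*b)); q2=np.arctan2(X,Z)-np.arctan2(b*np.sin(q3),a+b*np.cos(q3)); return np.round([q2,q3,s-q2-q3],2)
for al in(.3,.35,.4,.45):
  print(al,[ik(st(x,z)@(rz(.18)@[1,0,0])-159*np.sin(al),z+159*np.cos(al),np.pi-al)[2] for x,z in((-93,129),(-70,74),(-91,117),(-92,141),(-76,186),(-51,211))])
delta(st(-150,220),tilt(.38))
E
```

```text
0.3 [np.float64(0.59), np.float64(0.48), np.float64(0.56), np.float64(0.63), np.float64(0.76), np.float64(0.85)]
0.35 [np.float64(0.52), np.float64(0.4), np.float64(0.49), np.float64(0.55), np.float64(0.69), np.float64(0.77)]
0.4 [np.float64(0.45), np.float64(0.32), np.float64(0.42), np.float64(0.48), np.float64(0.62), np.float64(0.7)]
0.45 [np.float64(0.37), np.float64(0.24), np.float64(0.34), np.float64(0.4), np.float64(0.54), np.float64(0.63)]
shift [0.0012 0.0365 0.1223] rot [-0.2966 -0.2999 -1.5396]
```

```bash
python3 -m pendant '[[[0,0.036,0.12],[-0.2966,-0.3,-1.54],0.05],[[0,0.036,0.12],[-0.2966,-0.3,-1.54],0.05],[[0,0.036,0.12],[-0.2966,-0.3,-1.54],0.05],[[0,0.036,0.12],[-0.2966,-0.3,-1.54],0.05],[[0,0.036,0.12],[-0.2966,-0.3,-1.54],0.05],[[0,0.036,0.12],[-0.2966,-0.3,-1.54],0.05],[[0,0.036,0.12],[-0.2966,-0.3,-1.54],0.05],[[0,0.036,0.12],[-0.2966,-0.3,-1.54],0.05],[[0,0.036,0.12],[-0.2966,-0.3,-1.54],0.05],[[0,0.036,0.12],[-0.2966,-0.3,-1.54],0.05]]'
python3 -c "
from h import *
state();instand();delta(st(-98,141),tilt(.38))"
```

```text
time: 15.98
tool_pos: [411.5, 149.0, 369.7]
tcp_rot: [3.087, 0.309, 2.984]
contact_force: [-0.8, 0.2, 0.2]
grip_width: 50.0
t 15.98 grasp [460.5 150.  218.5] rpy [3.087 0.309 2.984] q [ 0.19  0.15  1.91 -0.07  0.77 -1.19] F [-0.8  0.2  0.2] w 50.0
stand xyz [-155.2   -9.9  218.5] tilt 0.313
shift [-0.0165  0.0124  0.0912] rot [-0.0635 -0.0617 -0.3286]
```

```bash
python3 -m pendant '[[[-0.01,0.01,0.02],[-0.0635,-0.0617,-0.3286],0.05],[[-0.012,0.0124,0.04],[-0.0635,-0.0617,-0.3286],0.05],[[-0.0165,0.0124,0.06],[-0.0635,-0.0617,-0.3286],0.05],[[-0.0165,0.0124,0.08],[-0.0635,-0.0617,-0.3286],0.05],[[-0.0165,0.0124,0.091],[-0.0635,-0.0617,-0.3286],0.05],[[-0.0165,0.0124,0.091],[-0.0635,-0.0617,-0.3286],0.05],[[-0.0165,0.0124,0.091],[-0.0635,-0.0617,-0.3286],0.05],[[-0.0165,0.0124,0.091],[-0.0635,-0.0617,-0.3286],0.05]]'
python3 -c "
from h import *
state();instand();delta(st(-71,75),tilt(.38))"
```

```text
time: 16.65
tool_pos: [456.4, 159.2, 288.9]
tcp_rot: [3.14, 0.379, -2.958]
contact_force: [-0.2, 0.1, 1.2]
grip_width: 50.1
t 16.65 grasp [514.2 170.2 141.2] rpy [ 3.14   0.379 -2.958] q [ 0.18  0.34  1.94  0.01  0.49 -1.59] F [-0.2  0.1  1.2] w 50.1
stand xyz [-98.7  -0.2 141.2] tilt 0.379
shift [-0.0011  0.0002  0.0717] rot [-0.0008 -0.001  -0.006 ]
```

```bash
python3 -m pendant '[[[-0.001,-0.001,0.012],[0,0,-0.006],0.05],[[-0.001,-0.001,0.026],[0,0,-0.006],0.05],[[-0.001,-0.001,0.04],[0,0,-0.006],0.05],[[-0.001,-0.001,0.053],[0,0,-0.006],0.05],[[-0.001,-0.001,0.064],[0,0,-0.006],0.05],[[-0.001,-0.001,0.07],[0,0,-0.006],0.05],[[-0.001,-0.001,0.072],[0,0,-0.006],0.05],[[-0.001,-0.001,0.072],[0,0,-0.006],0.05]]'
python3 -c "
from h import *
state();instand();
c=capture('scene');t=capture('top');pickle.dump((c,t),open('b8.pkl','wb'))
a=cv2.resize(c['color'][170:290,290:410,::-1],(420,420),interpolation=cv2.INTER_CUBIC);b=cv2.resize(t['color'][150:270,150:250,::-1],(350,420),interpolation=cv2.INTER_CUBIC)
cv2.imwrite('pics/a8.png',np.hstack([a,b]))"
```

```text
time: 17.32
tool_pos: [483.2, 163.2, 221.5]
tcp_rot: [-3.141, 0.377, -2.952]
contact_force: [-0.1, 1.0, 0.0]
grip_width: 50.2
t 17.32 grasp [540.7 174.2  73.7] rpy [-3.141  0.377 -2.952] q [ 0.17  0.49  1.94  0.02  0.34 -1.6 ] F [-0.1  1.   0. ] w 50.2
stand xyz [-71.8  -1.3  73.7] tilt 0.377
```

View pics/a8.png

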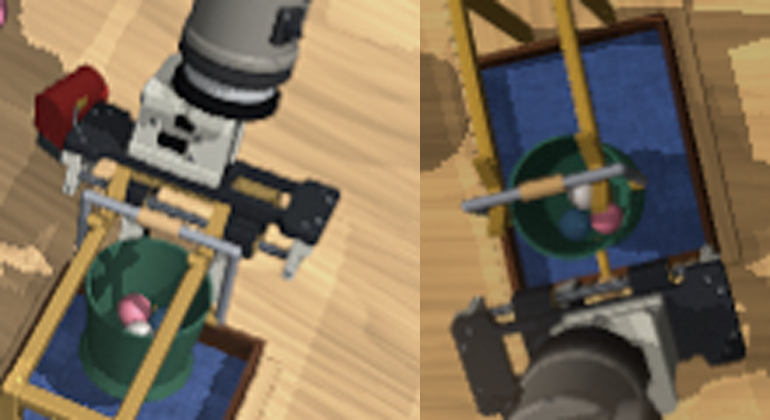

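The jaws straddle the knob: the stem shows at (603,270) in the top crop. Nothing is in contact. I'm closing on the knob.

```bash
python3 -m pendant '[[[0,0,0],[0,0,0],0.03],[[0,0,0],[0,0,0],0.02],[[0,0,0],[0,0,0],0.0],[[0,0,0],[0,0,0],0.0],[[0,0,0],[0,0,0],0.0],[[0,0,0],[0,0,0],0.0],[[0,0,0],[0,0,0],0.0],[[0,0,0],[0,0,0],0.0]]'
python3 -c "
from h import *
state();instand()
import math
o=get_obs();R=Ro.from_euler('xyz',o['tcp_rot'])
for th in range(5,100,5):
  t=math.radians(th);c,s=math.cos(t),math.sin(t)
  d=rz(SYAW)@[-70*c-60*s+70,0,134+70*s-60*c-74]
  print(th,(R.inv().apply(d)/1000).round(4))
"
```

```text
time: 18.08
tool_pos: [483.1, 163.2, 221.5]
tcp_rot: [-3.141, 0.378, -2.952]
contact_force: [0.1, 0.9, 0.8]
grip_width: 17.9
t 18.08 grasp [540.7 174.2  73.7] rpy [-3.141  0.378 -2.952] q [ 0.17  0.49  1.94  0.02  0.34 -1.6 ] F [0.1 0.9 0.8] w 17.9
stand xyz [-71.8  -1.3  73.7] tilt 0.378
5 [ 0.0023 -0.     -0.0077]
10 [ 0.0039 -0.     -0.0156]
15 [ 0.0048 -0.     -0.0236]
20 [ 0.005  -0.     -0.0316]
25 [ 0.0045 -0.     -0.0397]
30 [ 0.0033 -0.     -0.0476]
35 [ 0.0014 -0.     -0.0554]
40 [-0.0012 -0.     -0.0631]
45 [-0.0044 -0.0001 -0.0704]
50 [-0.0082 -0.0001 -0.0775]
55 [-0.0127 -0.0001 -0.0842]
60 [-0.0177 -0.0001 -0.0905]
65 [-0.0232 -0.0001 -0.0963]
70 [-2.920e-02 -1.000e-04 -1.016e-01]
75 [-3.570e-02 -1.000e-04 -1.064e-01]
80 [-4.260e-02 -1.000e-04 -1.106e-01]
85 [-4.980e-02 -1.000e-04 -1.142e-01]
90 [-5.730e-02 -1.000e-04 -1.171e-01]
95 [-6.500e-02 -1.000e-04 -1.194e-01]
```

```bash
python3 -m pendant '[[[0.0012,0,-0.004],[0,0,0],0.0],[[0.0023,0,-0.0077],[0,0,0],0.0],[[0.0031,0,-0.0116],[0,0,0],0.0],[[0.0039,0,-0.0156],[0,0,0],0.0],[[0.0044,0,-0.0196],[0,0,0],0.0],[[0.0048,0,-0.0236],[0,0,0],0.0],[[0.005,0,-0.0316],[0,0,0],0.0],[[0.0045,0,-0.0397],[0,0,0],0.0],[[0.0033,0,-0.0476],[0,0,0],0.0],[[0.0033,0,-0.0476],[0,0,0],0.0]]'
python3 -c "
from h import *
state();instand()"
python3 -m pendant '[[[-0.002,0,-0.0078],[0,0,0],0.0],[[-0.0045,0,-0.0155],[0,0,0],0.0],[[-0.0077,0,-0.0228],[0,0,0],0.0],[[-0.0115,0,-0.0299],[0,0,0],0.0],[[-0.016,0,-0.0366],[0,0,0],0.0],[[-0.021,0,-0.0429],[0,0,0],0.0],[[-0.021,0,-0.0429],[0,0,0],0.0]]'
python3 -c "
from h import *
state();instand()
c=capture('scene');t=capture('top');pickle.dump((c,t),open('b9.pkl','wb'))"
```

```text
time: 18.92
tool_pos: [462.9, 159.4, 266.3]
tcp_rot: [-3.141, 0.38, -2.952]
contact_force: [-0.3, -0.5, -1.2]
grip_width: 17.4
t 18.92 grasp [520.9 170.4 118.6] rpy [-3.141  0.38  -2.952] q [ 0.17  0.38  1.95  0.01  0.43 -1.6 ] F [-0.3 -0.5 -1.2] w 17.4
stand xyz [-92.   -1.2 118.6] tilt 0.38
time: 19.5
tool_pos: [467.3, 160.2, 313.9]
tcp_rot: [-3.141, 0.381, -2.952]
contact_force: [0.8, 0.8, -2.9]
grip_width: 17.9
t 19.5 grasp [525.4 171.3 166.3] rpy [-3.141  0.381 -2.952] q [ 0.17  0.31  1.89  0.01  0.56 -1.59] F [ 0.8  0.8 -2.9] w 17.9
stand xyz [-87.4  -1.2 166.3] tilt 0.381
```

```bash
python3 -m pendant '[[[-0.0027,0,-0.003],[0,0,0],0.0],[[-0.0055,0,-0.0058],[0,0,0],0.0],[[-0.0085,0,-0.0085],[0,0,0],0.0],[[-0.0115,0,-0.0111],[0,0,0],0.0],[[-0.0147,0,-0.0136],[0,0,0],0.0],[[-0.018,0,-0.0159],[0,0,0],0.0],[[-0.0214,0,-0.0181],[0,0,0],0.0],[[-0.0249,0,-0.0201],[0,0,0],0.0],[[-0.0249,0,-0.0201],[0,0,0],0.0],[[-0.0249,0,-0.0201],[0,0,0],0.0]]'
python3 -m pendant '[[[-0.0036,0,-0.0018],[0,0,0],0.0],[[-0.0072,0,-0.0036],[0,0,0],0.0],[[-0.011,0,-0.0051],[0,0,0],0.0],[[-0.0147,0,-0.0065],[0,0,0],0.0],[[-0.0185,0,-0.0077],[0,0,0],0.0],[[-0.0224,0,-0.0088],[0,0,0],0.0],[[-0.0224,0,-0.0088],[0,0,0],0.0],[[-0.0224,0,-0.0088],[0,0,0],0.0],[[-0.0224,0,-0.0088],[0,0,0],0.0],[[-0.0224,0,-0.0088],[0,0,0],0.0]]'
python3 -c "
from h import *
state();instand()
c=capture('scene');t=capture('top');pickle.dump((c,t),open('b10.pkl','wb'))
a=cv2.resize(c['color'][170:330,260:420,::-1],(420,420),interpolation=cv2.INTER_CUBIC);b=cv2.resize(t['color'][120:260,140:260,::-1],(360,420),interpolation=cv2.INTER_CUBIC)
cv2.imwrite('pics/a10.png',np.hstack([a,b]))"
```

```text
time: 20.43
tool_pos: [482.0, 163.0, 340.0]
tcp_rot: [-3.141, 0.378, -2.952]
contact_force: [0.7, -0.9, -3.5]
grip_width: 18.0
time: 21.27
tool_pos: [499.0, 166.3, 356.1]
tcp_rot: [-3.141, 0.377, -2.952]
contact_force: [-0.7, 0.1, -5.1]
grip_width: 18.0
t 21.27 grasp [556.4 177.2 208.3] rpy [-3.141  0.377 -2.952] q [ 0.17  0.31  1.75  0.01  0.71 -1.59] F [-0.7  0.1 -5.1] w 18.0
stand xyz [-55.8  -1.2 208.3] tilt 0.377
```

View pics/a10.png

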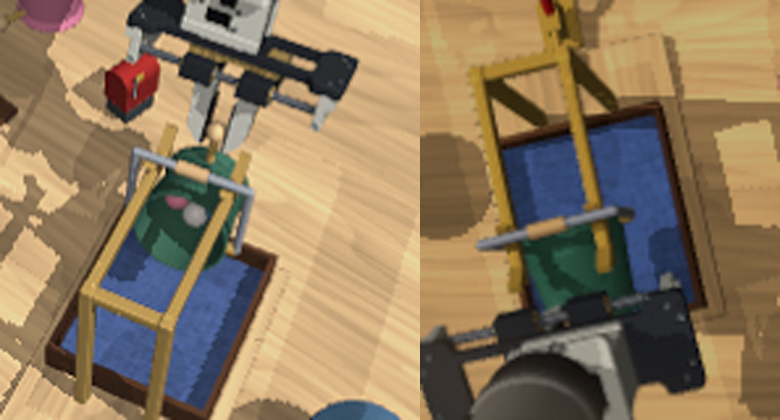

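The view shows the pail tipped up, knob held at (215,130). The pink and white balls are still in it at (180,202) and (195,213) in the scene crop. I'm checking numerically where they lie and the actual tip angle.

```bash
cat >> h.py <<'E'
def blobs(c,x0,x1,y0,y1):
    im=c["color"][y0:y1,x0:x1];hsv=cv2.cvtColor(im,cv2.COLOR_RGB2HSV).astype(int);H,S,V=hsv[...,0],hsv[...,1],hsv[...,2]
    for n,m in(("pink",((H>165)|(H<5))&(S>60)&(V>120)),("white",(S<45)&(V>120))):
        k,l,s,ce=cv2.connectedComponentsWithStats(m.astype(np.uint8))
        print(n,[(int(s[i,4]),(ce[i]+[x0,y0]).round(1).tolist()) for i in range(1,k) if s[i,4]>8])
E
python3 - <<'E'
from h import *
c9,t9=pickle.load(open('b9.pkl','rb'));c,t=pickle.load(open('b10.pkl','rb'))
blobs(c9,305,375,215,320);blobs(c,305,375,215,320)
for n,x,z in(("deep",-52,117),("mid",-30,112),("mouth",0,105),("tray",20,30)): print(n,[proj(c,[st(x,z,y)])[0].round(1).tolist() for y in(-12,0,12)])
# rim ellipse centre + far points for several theta (ear at (0,134))
for th in(60,75,85,95):
    a=np.radians(th);cs,sn=np.cos(a),np.sin(a)
    f=lambda x,z,y=0:st(x*cs+(z-74)*sn,134-x*sn+(z-74)*cs,y)
    print(th,"rim+x",proj(c,[f(44,80)])[0].round(1),"rim-x",proj(c,[f(-44,80)])[0].round(1),"knob",proj(c,[f(-70,14)])[0].round(1))
from plant import capture
c2=capture('scene');blobs(c2,305,375,215,320)
E
```

```text
pink [(52, [327.5, 248.5])]
white [(50, [337.7, 218.8]), (92, [352.8, 220.7]), (54, [320.8, 227.9]), (85, [351.4, 244.1]), (50, [333.6, 256.2])]
pink [(24, [327.0, 246.4])]
white [(40, [334.4, 218.2]), (86, [349.9, 220.2]), (58, [317.7, 229.5]), (98, [349.7, 245.9]), (47, [333.8, 251.4])]
deep [[334.2, 240.0], [338.7, 241.8], [343.2, 243.6]]
mid [[330.6, 247.7], [335.1, 249.5], [339.7, 251.3]]
mouth [[325.6, 258.3], [330.1, 260.2], [334.7, 262.1]]
tray [[320.0, 280.5], [324.3, 282.4], [328.7, 284.2]]
60 rim+x [325.6 270.1] rim-x [335.7 238.2] knob [346.2 220. ]
75 rim+x [327.  268.2] rim-x [334. 241.] knob [345.6 217.6]
85 rim+x [328.  266.4] rim-x [332.8 243.4] knob [344.6 217.3]
95 rim+x [329.2 264.3] rim-x [331.5 246.1] knob [343.2 218.2]
pink [(24, [327.0, 246.4])]
white [(41, [334.3, 218.1]), (88, [349.9, 220.2]), (58, [317.7, 229.5]), (98, [349.7, 245.9]), (47, [333.6, 251.3])]
```

```bash
python3 - <<'E'
from h import *
c7,t7=pickle.load(open('b7.pkl','rb'));c,t=pickle.load(open('b10.pkl','rb'))
inv=lambda p:(rz(-SYAW)@(p-[SX,SY,0])).round(1)
T10=lambda u,v:[140+(u-420)/3,120+v/3];S10=lambda u,v:[260+u/2.625,170+v/2.625]
T7=lambda u,v:[150+(u-420)/3,130+v/3];S7=lambda u,v:[270+u/3,170+v/3]
r=tri([t,c],[T10(548,228),S10(192,172)]);print("bar now",inv(r.x),r.cost)
r=tri([t7,c7],[T7(525,221),S7(193,187)]);print("bar before",inv(r.x),r.cost)
for cc,tt in((c7,t7),(c,t)):
    print("seat pred",proj(cc,[st(0,214)])[0],proj(tt,[st(0,214)])[0])
print("meas now",T10(548,228),S10(192,172),"before",T7(525,221),S7(193,187))
E
```

```text
bar now [ 14.4   0.4 223.7] 0.0856148641825094
bar before [ -1.8  -0.8 215.6] 0.1730940195754885
seat pred [334.69863366 233.44968472] [184.98530094 202.73464724]
seat pred [334.69863366 233.44968472] [184.98530094 202.73464724]
meas now [182.66666666666666, 196.0] [333.1428571428571, 235.52380952380952] before [185.0, 203.66666666666669] [334.3333333333333, 232.33333333333334]
```

```bash
python3 - <<'E'
from h import *
o=get_obs();R0=tilt(.377)
def d(k0,a0,k1,a1):
    R0=tilt(a0);R1=tilt(a1);p0=st(*k0)-R0.apply([0,0,159]);p1=st(*k1)-R1.apply([0,0,159])
    print((R0.inv().apply(p1-p0)/1000).round(4),(R0.inv()*R1).as_rotvec().round(3))
d((-54,208),.377,(-70,198),.377)
for k,a in(((-69,202),.31),((-67,207),.25),((-64,211),.18),((-62,215),.12)): d((-70,198),.377,k,a)
E
```

```text
[ 0.0186 -0.      0.0034] [0. 0. 0.]
[-0.013  0.    -0.003] [0.    0.067 0.   ]
[-0.0262  0.     -0.006 ] [ 0.     0.127 -0.   ]
[-0.0415 -0.     -0.0068] [ 0.     0.197 -0.   ]
[-0.0541  0.     -0.0076] [ 0.     0.257 -0.   ]
```

```bash
python3 -m pendant '[[[0.004,0,0.0008],[0,0,0],0.0],[[0.008,0,0.0016],[0,0,0],0.0],[[0.012,0,0.0024],[0,0,0],0.0],[[0.016,0,0.003],[0,0,0],0.0],[[0.0186,0,0.0034],[0,0,0],0.0],[[0.0186,0,0.0034],[0,0,0],0.0],[[0.0186,0,0.0034],[0,0,0],0.0]]'
python3 -m pendant '[[[-0.0065,0,-0.0015],[0,0.033,0],0.0],[[-0.013,0,-0.003],[0,0.067,0],0.0],[[-0.0196,0,-0.0045],[0,0.097,0],0.0],[[-0.0262,0,-0.006],[0,0.127,0],0.0],[[-0.034,0,-0.0065],[0,0.162,0],0.0],[[-0.0415,0,-0.0068],[0,0.197,0],0.0],[[-0.048,0,-0.0072],[0,0.227,0],0.0],[[-0.0541,0,-0.0076],[0,0.257,0],0.0],[[-0.0541,0,-0.0076],[0,0.257,0],0.0],[[-0.0541,0,-0.0076],[0,0.257,0],0.0]]'
python3 - <<'E'
from h import *
state();instand()
c=capture('scene');t=capture('top');pickle.dump((c,t),open('b11.pkl','wb'))
blobs(c,290,375,215,330)
for cc,n in((c,'scene'),(t,'top')):
    # sleeve: wooden colour near the seat
    u,v=proj(cc,[st(0,214)])[0].round().astype(int)
    print(n,"seat",u,v); im=cc["color"][v-9:v+10,u-6:u+7].astype(int)
    print("\n".join(" ".join("%3d/%3d/%3d"%tuple(p) for p in r[::3]) for r in im[::1]))
E
```

```text
time: 22.0
tool_pos: [483.3, 163.3, 346.3]
tcp_rot: [-3.141, 0.377, -2.952]
contact_force: [-1.0, 0.2, -4.6]
grip_width: 17.7
time: 22.83
tool_pos: [530.4, 172.3, 373.3]
tcp_rot: [-3.141, 0.122, -2.952]
contact_force: [0.4, -0.2, -5.6]
grip_width: 18.3
t 22.83 grasp [549.5 175.9 215.5] rpy [-3.141  0.122 -2.952] q [ 0.18  0.4   1.53  0.    1.09 -1.58] F [ 0.4 -0.2 -5.6] w 18.3
stand xyz [-62.9  -1.3 215.5] tilt 0.122
pink []
white [(9, [336.1, 216.2]), (47, [350.4, 218.5]), (49, [319.3, 229.1]), (73, [349.7, 241.7]), (13, [336.1, 246.2])]
scene seat 335 233
 34/ 57/ 48  37/ 62/ 51  45/ 75/ 62  39/ 65/ 54  92/ 74/ 41
 31/ 53/ 44  42/ 70/ 58  52/ 86/ 72  53/ 87/ 73  90/ 75/ 42
 29/ 48/ 40  44/ 73/ 61  53/ 88/ 73  62/100/ 84  66/ 88/ 68
 32/ 54/ 45  45/ 76/ 62  55/ 90/ 74  62/101/ 84  57/ 99/ 82
 36/ 61/ 51  49/ 82/ 67  52/ 86/ 71  63/103/ 86  61/100/ 84
 28/ 54/ 45  46/ 77/ 64  52/ 84/ 71  59/ 98/ 82  62/104/ 86
157/131/ 95  35/ 70/ 59  51/ 87/ 72  56/ 94/ 77  63/105/ 87
225/184/134 148/128/ 95  46/ 86/ 72  57/ 97/ 80  71/115/ 95
231/194/141 217/178/131 154/138/102  39/ 74/ 62  69/115/
[... 1060 characters left out ...]
/ 67  91/ 78/ 78  54/ 71/104  43/ 67/ 86
117/ 92/ 62  77/ 71/ 79  53/ 75/117  37/ 65/ 71  29/ 58/ 46
 48/ 49/ 61  51/ 72/113  36/ 64/ 66  30/ 62/ 48  28/ 57/ 45
 33/ 48/ 71  28/ 54/ 50  30/ 61/ 48  32/ 62/ 49  30/ 59/ 46
 23/ 48/ 37  25/ 51/ 40  35/ 71/ 55  37/ 71/ 55  37/ 71/ 56
 24/ 48/ 38  24/ 50/ 38  49/ 98/ 76  49/ 97/ 76  47/ 92/ 73
 24/ 47/ 37  25/ 50/ 39  44/ 88/ 69  48/ 96/ 74  46/ 92/ 73
 29/ 59/ 46  25/ 49/ 39  28/ 57/ 44  49/ 96/ 75  47/ 91/ 72
 43/ 84/ 67  25/ 50/ 38  28/ 56/ 43  46/ 90/ 71  41/ 83/ 65
 44/ 85/ 67  25/ 50/ 39  28/ 55/ 44  41/ 84/ 66  42/ 83/ 65
 44/ 85/ 67  25/ 49/ 39  24/ 50/ 39  33/ 68/ 53  40/ 83/ 65
 45/ 87/ 68  24/ 49/ 38  26/ 51/ 40  27/ 52/ 41  42/ 83/ 66
```

```bash
python3 - <<'E'
from h import *
def d(k0,a0,k1,a1):
    R0=tilt(a0);R1=tilt(a1);p0=st(*k0)-R0.apply([0,0,159]);p1=st(*k1)-R1.apply([0,0,159])
    print((R0.inv().apply(p1-p0)/1000).round(4),(R0.inv()*R1).as_rotvec().round(3))
d((-61,215.5),.122,(-72,214),.06)
E
python3 -m pendant '[[[0,0,0.0008],[0,0.02,0],0.0],[[0,0,0.0015],[0,0.03,0],0.0],[[0.001,0,0.002],[0,0.045,0],0.0],[[0.0013,0,0.0028],[0,0.062,0],0.0],[[0.0013,0,0.0028],[0,0.062,0],0.0],[[0.0013,0,0.0028],[0,0.062,0],0.0],[[0.0013,0,0.0028],[0,0.062,0],0.0],[[0.0013,0,0.0028],[0,0.062,0],0.0],[[0.0013,0,0.0028],[0,0.062,0],0.0],[[0.0013,0,0.0028],[0,0.062,0],0.0]]'
cat >> h.py <<'E'
def bar(c,t):
    # sleeve centre by wooden colour, near the seat, both views
    out=[]
    for cc,w,s in((t,14,1),(c,14,1)):
        u,v=proj(cc,[st(0,218)])[0].round().astype(int);im=cc["color"][v-w:v+w+1,u-12:u+13].astype(int)
        r,g,b=im[...,0],im[...,1],im[...,2];m=((r-b>60)&(r>130)&(r-g>25)).astype(np.uint8)
        k,l,st_,ce=cv2.connectedComponentsWithStats(m);i=1+np.argmax(st_[1:,4]) if k>1 else 0
        out.append(ce[i]+[u-12,v-w]);print("sleeve px",out[-1].round(1),st_[i,4])
    p=tri([t,c],out).x;print("bar in stand",(rz(-SYAW)@(p-[SX,SY,0])).round(1))
E
python3 - <<'E'
from h import *
state();instand()
c=capture('scene');t=capture('top');pickle.dump((c,t),open('b12.pkl','wb'))
bar(c,t);blobs(c,290,375,215,330)
c7,t7=pickle.load(open('b7.pkl','rb'));print("ref b7");bar(c7,t7)
E
```

```text
[ 0.0012 -0.      0.0005] [-0.     0.062 -0.   ]
time: 23.77
tool_pos: [529.1, 172.1, 370.5]
tcp_rot: [-3.141, 0.059, -2.952]
contact_force: [-0.7, 0.2, -3.9]
grip_width: 17.9
t 23.77 grasp [538.3 173.8 211.7] rpy [-3.141  0.059 -2.952] q [ 0.18  0.41  1.51  0.    1.16 -1.58] F [-0.7  0.2 -3.9] w 17.9
stand xyz [-74.3  -1.2 211.7] tilt 0.059
sleeve px [184.6 202.8] 45
sleeve px [325.7 222. ] 59
bar in stand [ -0.  -15.  248.1]
pink [(67, [335.0, 303.0])]
white [(52, [320.7, 227.9]), (57, [349.4, 238.2]), (37, [318.8, 285.4])]
ref b7
sleeve px [184.3 202.9] 41
sleeve px [336.  227.3] 449
bar in stand [ -2.7  -1.4 232.4]
```

Pink (335,303) and white (319,285) are now at tray level. I'm verifying both and searching for blue.

```bash
python3 -m pendant '[[[0,0,0],[0,0,0],0.0],[[0,0,0],[0,0,0],0.0],[[0,0,0],[0,0,0],0.0],[[0,0,0],[0,0,0],0.0],[[0,0,0],[0,0,0],0.0],[[0,0,0],[0,0,0],0.0]]'
cat >> h.py <<'E'
def ray(c,u,z):
    n=cv2.undistortPoints(np.array([[u]],float),np.array(c["mtx"]),np.array(c["dist"],float))[0,0]
    R=cv2.Rodrigues(np.array(c["rvec"],float))[0];o=-R.T@np.array(c["tvec"],float).ravel();d=R.T@[*n,1]
    return o+d*(z-o[2])/d[2]
inv=lambda p:(rz(-SYAW)@(np.array(p)-[SX,SY,0])).round(0)
E
python3 - <<'E'
from h import *
state()
c=capture('scene');t=capture('top');pickle.dump((c,t),open('b13.pkl','wb'))
c11,t11=pickle.load(open('b11.pkl','rb'))
for nm,A,B in(("scene",c,c11),("top",t,t11)):
    poly=proj(A,[st(-50,20,-70),st(-50,20,70),st(120,20,70),st(120,20,-70)]).astype(np.int32)
    m=cv2.fillPoly(np.zeros((420,560),np.uint8),[poly],1)
    d=(np.abs(A["color"].astype(int)-B["color"]).sum(2)>50).astype(np.uint8)*m
    k,l,s,ce=cv2.connectedComponentsWithStats(d)
    for i in range(1,k):
        if s[i,4]>12: print(nm,s[i,4],ce[i].round(1),"stand@30",inv(ray(A,ce[i],30)),"rgb",A["color"][l==i].mean(0).round(),"was",B["color"][l==i].mean(0).round())
E
```

```text
time: 24.37
tool_pos: [529.1, 172.1, 370.4]
tcp_rot: [-3.141, 0.058, -2.952]
contact_force: [-0.2, 0.1, -3.3]
grip_width: 18.0
t 24.37 grasp [538.2 173.8 211.6] rpy [-3.141  0.058 -2.952] q [ 0.18  0.41  1.51  0.    1.16 -1.58] F [-0.2  0.1 -3.3] w 18.0
scene 69 [325.6 262.1] stand@30 [-38. -21.  30.] rgb [ 61.  76. 115.] was [ 65.  99. 100.]
scene 61 [311.1 266.4] stand@30 [ -9. -49.  30.] rgb [ 73.  92. 140.] was [47. 60. 90.]
scene 25 [318.2 286.3] stand@30 [38. -9. 30.] rgb [162. 158. 157.] was [ 84. 100. 140.]
scene 50 [305.8 292.8] stand@30 [ 68. -30.  30.] rgb [ 70.  95. 124.] was [ 76.  94. 142.]
scene 111 [333.8 306.3] stand@30 [71. 47. 30.] rgb [152. 105. 126.] was [ 67.  86. 131.]
top 826 [197.8 204.4] stand@30 [10.  8. 30.] rgb [67. 73. 83.] was [70. 78. 79.]
top 18 [203.4 181.7] stand@30 [ 67. -20.  30.] rgb [ 69. 108. 140.] was [ 51.  70. 114.]
top 101 [180.2 186.3] stand@30 [69. 45. 30.] rgb [105.  70.  91.] was [ 49.  67. 108.]
```

```bash
python3 - <<'E'
from h import *
def pose(th):
    t=np.radians(th);c,s=np.cos(t),np.sin(t);e=-8*min(1,th/75);a=.38-(.38-.058)*min(1,max(0,(th-30)/65))
    R=tilt(a);return st(-70*c-60*s-1.8+e,133.7+70*s-60*c,-1.2)-R.apply([0,0,159]),R
o=get_obs();cur=(o["tool_pos"],Ro.from_euler("xyz",o["tcp_rot"]))
for L in(range(92,55,-4),range(52,15,-4),(13,10,8,6,4,2,1,0)):
    for th in L:
        p,R=pose(th);print(th,"[[%.4f,%.4f,%.4f],[0,%.3f,0],0.0],"%(*(cur[1].inv().apply(p-cur[0])/1000),(cur[1].inv()*R).as_rotvec()[1]))
    cur=pose(L[-1]);print()
E
```

```text
92 [[-0.0044,-0.0001,0.0063],[0,-0.014,0],0.0],
88 [[0.0039,-0.0001,0.0103],[0,-0.034,0],0.0],
84 [[0.0119,-0.0001,0.0147],[0,-0.054,0],0.0],
80 [[0.0196,-0.0001,0.0194],[0,-0.074,0],0.0],
76 [[0.0269,-0.0001,0.0246],[0,-0.094,0],0.0],
72 [[0.0336,-0.0001,0.0301],[0,-0.113,0],0.0],
68 [[0.0398,-0.0001,0.0359],[0,-0.133,0],0.0],
64 [[0.0455,-0.0001,0.0420],[0,-0.153,0],0.0],
60 [[0.0509,-0.0000,0.0484],[0,-0.173,0],0.0],
56 [[0.0559,-0.0000,0.0550],[0,-0.193,0],0.0],

52 [[0.0057,-0.0000,0.0058],[0,-0.020,0],0.0],
48 [[0.0111,0.0000,0.0119],[0,-0.040,0],0.0],
44 [[0.0160,-0.0000,0.0182],[0,-0.059,0],0.0],
40 [[0.0205,-0.0000,0.0248],[0,-0.079,0],0.0],
36 [[0.0245,0.0000,0.0314],[0,-0.099,0],0.0],
32 [[0.0281,-0.0000,0.0383],[0,-0.119,0],0.0],
28 [[0.0297,0.0000,0.0450],[0,-0.129,0],0.0],
24 [[0.0292,-0.0000,0.0515],[0,-0.129,0],0.0],
20 [[0.0283,0.0000,0.0580],[0,-0.129,0],0.0],
16 [[0.0270,0.0000,0.0645],[0,-0.129,0],0.0],

13 [[-0.0007,-0.0000,0.0049],[0,0.000,0],0.0],
10 [[-0.0016,0.0000,0.0098],[0,0.000,0],0.0],
8 [[-0.0023,-0.0000,0.0131],[0,0.000,0],0.0],
6 [[-0.0032,-0.0000,0.0163],[0,0.000,0],0.0],
4 [[-0.0041,-0.0000,0.0195],[0,0.000,0],0.0],
2 [[-0.0052,-0.0000,0.0227],[0,0.000,0],0.0],
1 [[-0.0058,0.0000,0.0243],[0,0.000,0],0.0],
0 [[-0.0064,-0.0000,0.0258],[0,0.000,0],0.0],
```

```bash
python3 -m pendant '[[[-0.002,0,0.005],[0,-0.014,0],0.0],[[0.0039,0,0.0103],[0,-0.034,0],0.0],[[0.0119,0,0.0147],[0,-0.054,0],0.0],[[0.0196,0,0.0194],[0,-0.074,0],0.0],[[0.0269,0,0.0246],[0,-0.094,0],0.0],[[0.0336,0,0.0301],[0,-0.113,0],0.0],[[0.0398,0,0.0359],[0,-0.133,0],0.0],[[0.0455,0,0.042],[0,-0.153,0],0.0],[[0.0509,0,0.0484],[0,-0.173,0],0.0],[[0.0559,0,0.055],[0,-0.193,0],0.0]]'
python3 -m pendant '[[[0.0057,0,0.0058],[0,-0.02,0],0.0],[[0.0111,0,0.0119],[0,-0.04,0],0.0],[[0.016,0,0.0182],[0,-0.059,0],0.0],[[0.0205,0,0.0248],[0,-0.079,0],0.0],[[0.0245,0,0.0314],[0,-0.099,0],0.0],[[0.0281,0,0.0383],[0,-0.119,0],0.0],[[0.0297,0,0.045],[0,-0.129,0],0.0],[[0.0292,0,0.0515],[0,-0.129,0],0.0],[[0.0283,0,0.058],[0,-0.129,0],0.0],[[0.027,0,0.0645],[0,-0.129,0],0.0]]'
python3 -c "
from h import *
state();instand()
c=capture('scene');t=capture('top');bar(c,t)"
```

```text
time: 25.3
tool_pos: [477.5, 162.1, 312.8]
tcp_rot: [-3.141, 0.255, -2.952]
contact_force: [0.7, -0.2, 0.5]
grip_width: 18.0
time: 26.13
tool_pos: [468.3, 160.3, 243.2]
tcp_rot: [-3.141, 0.382, -2.952]
contact_force: [0.7, 0.4, 1.5]
grip_width: 18.1
t 26.13 grasp [526.5 171.4  95.6] rpy [-3.141  0.382 -2.952] q [ 0.17  0.43  1.96  0.02  0.37 -1.6 ] F [0.7 0.4 1.5] w 18.1
stand xyz [-86.3  -1.3  95.6] tilt 0.382
sleeve px [184.5 203.3] 46
sleeve px [339.  230.6] 117
bar in stand [ -3.6   3.4 221.8]
```

```bash
python3 -m pendant '[[[-0.0007,0,0.0049],[0,0,0],0.0],[[-0.0016,0,0.0098],[0,0,0],0.0],[[-0.0023,0,0.0131],[0,0,0],0.0],[[-0.0032,0,0.0163],[0,0,0],0.0],[[-0.0041,0,0.0195],[0,0,0],0.0],[[-0.0052,0,0.0227],[0,0,0],0.0],[[-0.0058,0,0.0243],[0,0,0],0.0],[[-0.0064,0,0.0258],[0,0,0],0.0],[[-0.0064,0,0.0258],[0,0,0],0.0],[[-0.0064,0,0.0258],[0,0,0],0.0]]'
python3 -c "
from h import *
state();instand()"
python3 -m pendant '[[[0,0,0],[0,0,0],0.022],[[0,0,0],[0,0,0],0.03],[[0,0,0],[0,0,0],0.05],[[0,0,0],[0,0,0],0.05],[[0,0,0],[0,0,0],0.05],[[0,0,0],[0,0,0],0.05],[[0,0,0],[0,0,0],0.05]]'
python3 -m pendant '[[[0,0,-0.005],[0,0,0],0.05],[[0,0,-0.015],[0,0,0],0.05],[[0,0,-0.03],[0,0,0],0.05],[[0,0,-0.05],[0,0,0],0.05],[[0,0,-0.075],[0,0,0],0.05],[[0,0,-0.1],[0,0,0],0.05],[[0.03,0,-0.125],[0,0,0],0.05],[[0.06,0,-0.15],[0,0,0],0.05],[[0.09,0,-0.175],[0,0,0],0.05],[[0.1,0,-0.19],[0,0,0],0.05]]'
python3 - <<'E'
from h import *
state();instand()
c=capture('scene');t=capture('top');pickle.dump((c,t),open('b14.pkl','wb'))
bar(c,t);blobs(c,290,375,215,330)
c7,t7=pickle.load(open('b7.pkl','rb'))
for nm,A,B in(("scene",c,c7),("top",t,t7)):
    poly=proj(A,[st(-110,40,-80),st(-110,40,80),st(120,20,70),st(120,20,-70)]).astype(np.int32)
    m=cv2.fillPoly(np.zeros((420,560),np.uint8),[poly],1)
    d=(np.abs(A["color"].astype(int)-B["color"]).sum(2)>60).astype(np.uint8)*m
    k,l,s,ce=cv2.connectedComponentsWithStats(d)
    for i in range(1,k):
        if s[i,4]>8: print(nm,s[i,4],ce[i].round(1),"stand@30",inv(ray(A,ce[i],30)),"rgb",A["color"][l==i].mean(0).round(),"was",B["color"][l==i].mean(0).round())
cv2.imwrite('pics/a14.png',cv2.resize(c['color'][170:310,270:410,::-1],(420,420)))
E
```

```text
time: 27.07
tool_pos: [482.8, 163.1, 221.4]
tcp_rot: [-3.141, 0.38, -2.952]
contact_force: [0.7, 1.1, 1.2]
grip_width: 18.1
t 27.07 grasp [540.8 174.2  73.8] rpy [-3.141  0.38  -2.952] q [ 0.17  0.49  1.94  0.02  0.33 -1.6 ] F [0.7 1.1 1.2] w 18.1
stand xyz [-71.7  -1.3  73.8] tilt 0.38
time: 27.65
tool_pos: [482.8, 163.1, 221.4]
tcp_rot: [-3.141, 0.38, -2.952]
contact_force: [-0.2, 0.6, -0.3]
grip_width: 49.6
time: 28.48
tool_pos: [317.7, 131.8, 361.0]
tcp_rot: [-3.141, 0.378, -2.951]
contact_force: [0.2, 0.2, 0.0]
grip_width: 50.4
t 28.48 grasp [375.4 142.8 213.2] rpy [-3.141  0.378 -2.951] q [ 0.17 -0.03  2.15  0.01  0.64 -1.61] F [0.2 0.2 0. ] w 50.4
stand xyz [-240.1   -0.9  213.2] tilt 0.378
sleeve px [184.5 203.3] 46
sleeve px [335.7 227.1] 450
bar in stand [ -3.4  -2.  232.1]
pink [(69, [335.7, 306.7])]
white [(50, [321.1, 227.5]), (54, [349.6, 238.0]), (11, [355.0, 253.0]), (15, [319.0, 286.5])]
scene 128 [329.3 258.9] stand@30 [-51. -16.  30.] rgb [45. 73. 60.] was [136. 108. 115.]
scene 11 [306.  279.9] stand@30 [ 35. -44.  30.] rgb [46. 60. 95.] was [ 67.  88. 136.]
scene
[... 168 characters left out ...]
139.]
scene 21 [309.2 293.2] stand@30 [ 66. -21.  30.] rgb [ 94. 130. 162.] was [ 70.  86. 127.]
scene 110 [333.8 306.3] stand@30 [71. 47. 30.] rgb [145.  97. 117.] was [ 65.  83. 127.]
top 100 [207.6 186.6] stand@30 [ 51. -28.  30.] rgb [43. 54. 71.] was [ 51.  69. 111.]
top 14 [203.2 181.7] stand@30 [ 67. -19.  30.] rgb [ 67. 106. 137.] was [ 50.  67. 110.]
top 99 [180.1 186.3] stand@30 [69. 45. 30.] rgb [99. 64. 83.] was [ 47.  64. 105.]
top 122 [200.4 209.9] stand@30 [-7.  4. 30.] rgb [36. 62. 46.] was [119.  90.  90.]
top 19 [193.2 215.2] stand@30 [-17.  26.  30.] rgb [25. 50. 39.] was [39. 63. 81.]
top 15 [203.9 227.7] stand@30 [-56.   5.  30.] rgb [137. 107.  58.] was [105.  85.  56.]
```

```bash
python3 -m pendant '[[[0,0,0],[0,0,0],0.05],[[0,0,0],[0,0,0],0.05],[[0,0,0],[0,0,0],0.05],[[0,0,0],[0,0,0],0.05],[[0,0,0],[0,0,0],0.05],[[0,0,0],[0,0,0],0.05],[[0,0,0],[0,0,0],0.05],[[0,0,0],[0,0,0],0.05],[[0,0,0],[0,0,0],0.05],[[0,0,0],[0,0,0],0.05]]'
python3 - <<'E'
from h import *
c,t=pickle.load(open('b14.pkl','rb'));c2=capture('scene');t2=capture('top')
for n,a,b in(("scene",c,c2),("top",t,t2)): print(n,"changed px",int((np.abs(a["color"].astype(int)-b["color"]).sum(2)>40).sum()))
s0=pickle.load(open('scene0.pkl','rb'));t0=pickle.load(open('top0.pkl','rb'))
for n,b,a in(("scene",s0,c2),("top",t0,t2)):
    d=(np.abs(a["color"].astype(int)-b["color"]).sum(2)>90).astype(np.uint8)
    k,l,s,ce=cv2.connectedComponentsWithStats(d);print(n,[(s[i].tolist()) for i in range(1,k) if s[i,4]>25])
E
```

```text
time: 29.42
tool_pos: [322.3, 132.4, 360.7]
tcp_rot: [-3.141, 0.38, -2.952]
contact_force: [-0.0, 0.2, 0.8]
grip_width: 50.3
scene changed px 3258
top changed px 4245
scene [[255, 0, 251, 222, 15269], [416, 0, 22, 10, 153], [433, 0, 22, 32, 231], [509, 0, 8, 9, 40], [516, 0, 30, 45, 893], [552, 0, 8, 9, 52], [449, 5, 17, 29, 160], [544, 8, 9, 25, 129], [539, 37, 7, 9, 35], [547, 38, 13, 14, 95], [546, 47, 14, 45, 229], [452, 89, 9, 6, 29], [501, 112, 59, 86, 1975], [272, 131, 14, 15, 103], [533, 135, 11, 11, 55], [187, 169, 58, 39, 688], [222, 218, 14, 4, 39], [301, 225, 58, 64, 1408], [274, 245, 18, 22, 161], [334, 267, 11, 13, 46], [327, 302, 14, 10, 107]]
top [[163, 179, 52, 45, 814], [174, 183, 14, 8, 79], [314, 193, 80, 35, 559], [246, 196, 22, 21, 179], [330, 202, 7, 8, 45], [332, 206, 11, 13, 73], [345, 206, 9, 13, 75], [323, 210, 7, 6, 37], [201, 222, 4, 13, 38], [323, 226, 12, 15, 64], [223, 229, 9, 7, 42], [142, 284, 333, 136, 18935], [0, 373, 86, 47, 2347]]
```

```bash
python3 - <<'E'
from h import *
c=capture('scene');t=capture('top');pickle.dump((c,t),open('b15.pkl','wb'))
E
python3 -m pendant '[[[0,0,0],[0,0,0],0.05],[[0,0,0],[0,0,0],0.05],[[0,0,0],[0,0,0],0.05],[[0,0,0],[0,0,0],0.05]]'
python3 - <<'E'
from h import *
c,t=pickle.load(open('b15.pkl','rb'));c2=capture('scene');t2=capture('top')
for n,a,b in(("scene",c,c2),("top",t,t2)): print(n,"changed px",int((np.abs(a["color"].astype(int)-b["color"]).sum(2)>25).sum()))
# knob in top view (wood blob near stand (-70,74))
u,v=proj(t2,[st(-70,74)])[0];print("pred knob",u,v)
for cc in(pickle.load(open('b7.pkl','rb'))[1],t2):
    im=cc["color"][225:242,197:213].astype(int);m=(im[...,0]-im[...,2]>40);print("\n".join("".join(".#"[int(x>165)] for x in r) for r in im[...,0]));print()
E
```

```text
time: 29.95
tool_pos: [322.3, 132.4, 360.7]
tcp_rot: [-3.141, 0.38, -2.952]
contact_force: [0.0, 0.3, -0.0]
grip_width: 49.6
scene changed px 27
top changed px 28
pred knob 203.5523028589796 232.5753594842493
................
.....#..........
.....#..........
.....#..........
................
................
.....##.........
....####.......#
....####...#####
..######...#####
..######...#####
#######...######
#######..#######
################
################
################
################

.....#..........
.....#..........
......#.........
......#.........
......#.........
......#.........
.....###........
....#####......#
....#####...####
..#.#####...####
..######...#####
########..######
################
################
################
################
################
```

Everything is still and the pail is upright, with the knob where it hung before tipping. I'm handing in.

```bash
python3 -c "
from plant import close_job
print(close_job())"
```

```text
the job is handed in; nothing more can be done
None
```

The job is done and handed in at about 30 s. The empty pail hangs upright by its bail in both notches, with the knob on the side away from the posts.

- **What I did:** I pulled the pail from its clips by the bail and hung it with all three balls still inside. I let go, took the knob, tipped the pail to roughly 98° (worked out from geometry), swung it back upright and withdrew the arm.
- **Balls:** In the last pictures all three lie in the tray, at stand x, y of about (38, −10) white, (71, 46) pink and (67, −20) mm blue. The pail's inside shows only green. Pink and blue agree in both cameras. White was picked out only in the scene camera, and I identified the blue ball by its colour and position.
- **Stillness:** Over the last third of a second only about 27 pixels changed in each picture. The arm read about 0 N and was touching nothing.
- **Bystanders:** No change showed at the carousel, rabbit, globe or mailbox. The mailbox could be checked only from the top view.
- **What went wrong on the way:** On the first tip the bail bar rode 10–14 mm up the far notch slope, and the pail stopped at about 85° with the balls still in. I pulled it back into the notches and turned the tool with it, and the balls then rolled out.
- **Check that disagreed:** My automatic height reading for the bail bar came out about 18 mm too high (232 against 214 mm), both when the pail was first hung and at the end. I relied on the top-view bar position instead, which matched the seat.

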